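# Open the spacer hopper

### The arm

A 6-joint arm with a two-finger parallel gripper is mounted at the origin on the work surface. World frame = base frame: x ahead of the robot, y to its left, z up, the work surface at z = 0. Lengths are in mm, angles in rad, forces in N, time in s.
With the tool pointing down it reaches from about 275 to 750 mm from the base axis. Payload 10.2 kg.
Tool frame: the origin (TCP) lies midway between the tips of the shut fingers; the grasp point (between the pads) lies 19 mm behind it; x points along the fingers, y is the direction in which the jaws open and shut, and the axes are right-handed (so a half turn about x gives the same grasp; the last joint's range is limited). The gripper opens to 85 mm and grips with 20 to 120 N. Pads are 22 mm wide; open, the fingers measure 114 mm over their backs; the gripper's body (76 mm by 85 mm) begins 54 mm behind the grasp point. The pads swing forward as they close: fully open they stand 13 mm farther back than shut.
Start: joints at [1.014, 0.313, 1.498, -0, 1.331, -0.223], TCP at [172.022, 496.024, 231.294] pointing down, gripper open.
Joint ranges: [-2.94, 2.94], [-0.97, 2.17], [0.19, 2.56], [-1.23, 4.37], [0.02, 3.11], [-2.88, 2.88]. Speed limits (rad/s): [2.39, 2.39, 3.01, 3.14, 3.14, 3.14].

### API

Orientations are given as a unit quaternion [w, x, y, z].
In Python, from rig import ctrl gives the robot as it stands.
- The arm moves only by the tool arm_command, never from a script. Its argument "plan" is a list of rows, each a list of 5 numbers: the shift along the tool's x, y, z in m, then the turn about the tool's x in rad, then the opening, from 0 (shut) to 1 (fully open). A call has 1 to 12 rows; each row shifts and turns the commanded pose from where the row before left it, along the tool's axes as they then stand; what a row does not reach is not made up. A row lasts 1/8 s, in which the tool goes at most 62.5 mm and 10.7 degrees, less where a joint would pass 70% of its speed; a pose out of reach is approached as far as the arm can. A call with a gripper value outside its range is refused whole. The fingers move at their own pace and stop on an object; "squeeze" is the grip in N (left out, the last holds). Time passes only in rows, so rows that do not move let the fingers close. It gives the time, the measured TCP pose, the force and the opening at its end, in the units of the state.
- ctrl.sense(): the state, without advancing time (a new reading comes with each control period).
- ctrl.capture(name): name is "side" or "top"; returns a dict with "color" (384x512x3 uint8, red, green, blue), "fx", "fy", "cx", "cy" (pixels), "xyz" and "orientation" of the camera in the world. Camera axes: x right, y up, looking along -z (the intrinsics and any distortion apply to the point x, -y, -z); pixel columns grow to the right and rows downward; lengths in mm; the calibration is good to about 2 mm. A picture is of the moment at which its call begins. There is no depth.
- ctrl.finish_job(): hands the job in, once; it reports no verdict.
Trained networks look in the newest picture that a camera, given by its name, has taken for a name from the list of things; names that differ only in an ending like _2 or _b are one class to them, and where a whole thing is asked for, a point or a joint stands for the part that bears it (a point fixed in the world has none). Each returns a list of dicts, best first, with "score" (0 to 1); they miss things now and then, are a little off and sometimes report something else, mostly with a low value. They report only what shows in the picture. A call takes as long as a camera call. They do not tell look-alikes from the thing itself.
- ctrl.spot_in(camera, query): "uv" ([column, row] in pixels, amid what is visible of it).
- ctrl.regions_of(camera, query): "mask" (384x512 bool, what is visible of it) and "uv" ([column, row] in pixels, amid what is visible of it).
- ctrl.place_of(camera, query): "uv" ([column, row] in pixels: a listed point, or the origin of a listed thing).
The state is a dict: "time_s": time; "joints": joint angles; "dq": joint speeds; "tau": joint torques, N m; "eef_pos": TCP position; "ee_rot": TCP orientation; "force": force on the tool from outside, world axes, zero at the start; "wrist_torque": the same for the moment, N m; "grip_width": opening from 0.0 (shut) to 1.0 (fully open).
Only numpy, scipy, OpenCV 4.12 (cv2) and the standard library are available. Lean on these libraries where they do the work, as an engineer would, in place of code of your own. Each camera call takes 0.05 s, during which the arm holds its last target.

### The job

Open the spacer hopper for refilling: pull the red spring plunger out, swing the keeper bar one hole on (the next hole, clear of the lid) and let the plunger snap fully home there. Then lift the loose blue lid off by its knob and set it down gently, knob up, lying flat in the middle of the black knee pad. Leave all the other things where they are.

Things in the scene. Friction and masses are not known exactly. Their poses are not given: they have to be found in the camera images.
- hopper: Grey spacer hopper, fixed: bin 240 x 325 mm, 93 mm deep, whose top (deck) slopes 30 degrees, low edge towards the robot. Origin on the bench, 150 mm under the deck's centre; z up, x level to the high side, y along the level edge (left from the robot). In this frame up-slope is (cos30, 0, sin30), the deck's outward normal n = (-sin30, 0, cos30). Handle and lid are pulled along n.
- keeper_pivot (a point): Point on the deck surface on the keeper bar's pivot axis (which is parallel to n), 85 mm up-slope and 43 mm to the +y side of the lid's centre.
- keeper (a joint): Angle (rad) of the keeper: a steel bar 190 x 24 mm, 14 to 22 mm above the deck, that runs from the pivot down-slope over the lid's flange and holds it down. 0 = first hole (start), 0.698 = next hole, 1.396 = last. Grows clockwise looking down on the deck (bar end goes to +y). Stiff (about 1.6 N at the plunger), stays where left; clear of the lid from 0.6 on.
- plunger (a joint): Pull (m), along n, of the spring plunger in the keeper's outer end, 160 mm from the pivot: 0 = pin home in a hole, 0.022 = stop. The 10 mm pin leaves its hole at 0.011 and rides on the strip at that height between holes. Spring about 4 N at 0, 10 N at 0.017; snaps in by itself when let go over a hole (within 2 mm).
- tee (a point): Centre of the plunger's red T-handle: bar 76 mm long (across the keeper), 16 mm wide (along the keeper), 20 mm high (along n); it turns with the keeper. With the pin home its centre is 66 mm above the deck; the brass housing below it (24 mm round) ends 34 mm above the deck.
- lid_seat (a point): Centre of the round filling hole (90 mm) in the deck surface, where the lid starts.
- lid: Loose blue lid, about 0.2 kg: 84 mm round plug 14 mm deep (in the filling hole, 3 mm play all round) under a 120 mm flange 8 mm thick that lies on the deck. Origin at the centre of the plug's underside, z along its axis out through the knob. Starts tilted 30 degrees. It stands level on its plug.
- lid_knob (a point): Middle of the lid's black knob: a cylinder 28 mm across and 32 mm high on the lid's axis, this point 40 mm above the plug's underside and 14 mm below the knob's top.
- knee_pad: Black rubber knee pad, fixed, 220 (x) x 170 (y) x 24 mm, flat on the bench to the left or right of the hopper. Origin at the centre of its underside; its top is at z = 0.024.
- tapping_block: Wooden tapping block 200 x 90 x 45 mm, lying on the other side of the hopper from the knee pad; origin under its centre. Leave alone.
- jar: Glass jar of spacers, 86 mm across, 136 mm high, behind on the right; origin under its centre. Leave alone.
- corner_tile: White ceramic L-shaped corner tile, 65 x 120 x 58 mm, between robot and hopper; origin under its centre. Leave alone.
- grout_float: Green grout float 240 x 90 mm with a wooden handle, 56 mm high, far on the left; origin under its centre. Leave alone.
- next_hole (a point): Middle hole, at its mouth, of the aluminium quadrant strip on the deck: strip 27 mm wide, 12 mm high, curved at 160 mm radius about the keeper pivot, with three 14 mm square holes 40 degrees apart. This is the hole the plunger must go to; it starts in the first.
Things that resemble listed ones, but are neither listed nor needed, are in the scene too. What is shaped like the lid but green or turquoise is not meant.

How it is judged:
By the outcome, as a careful person would: the job done as asked, in the order asked, and still so for the second after the job is handed in, with the robot touching nothing.
It also fails if it takes over 59 s, if anything falls off the work surface, if the arm or the gripper's body presses on something with over 40 N, if the wrist force passes 120 N, or if a joint passes its speed limit or range.

## Working session

There is one attempt and no reset: what is moved stays moved. The work goes in short steps, Python scripts to look and compute and a tool call to move; the robot and the scene stay as the last step left them, time stands still between calls to the robot, and variables do not carry over. Pictures are saved under pics/ and viewed, and the job is handed in when it is done.

Besides the shell and the picture viewer there is one more tool, called after "Emit:" in YAML: its name, and indented under it one key for each argument. arm_command: Moves the arm, as the interface text tells. Its arguments: {"type":"object","properties":{"plan":{"type":"array"},"squeeze":{"type":"number"}},"required":["plan"]}

```bash
mkdir -p pics; ls
python3 - <<'E'
from rig import ctrl
import cv2,numpy as np
print({k:np.round(v,3).tolist() for k,v in ctrl.sense().items()})
for n in ("side","top"):
    c=ctrl.capture(n)
    print(n,{k:(np.round(v,4).tolist()) for k,v in c.items() if k!='color'})
    cv2.imwrite(f'pics/{n}0.png',c['color'][...,::-1])
    for q in ("hopper","keeper_pivot","tee","lid_seat","lid","lid_knob","knee_pad","next_hole"):
        print(q,[(np.round(d['uv'],1).tolist(),round(d['score'],2)) for d in ctrl.place_of(n,q)[:4]])
E
```

```text
pics
{'time_s': 0.0, 'joints': [1.014, 0.313, 1.498, -0.0, 1.331, -0.223], 'dq': [0.001, 0.001, 0.001, -0.002, 0.001, 0.001], 'tau': [0.0, -41.228, -25.974, -0.0, 0.004, 0.0], 'eef_pos': [171.876, 495.785, 230.73], 'ee_rot': [0.697, 0.117, 0.697, -0.118], 'force': [0.196, -1.132, 0.17], 'wrist_torque': [0.024, -0.018, 0.037], 'grip_width': 0.999}
side {'fx': 441.9074, 'fy': 441.9074, 'cx': 253.5243, 'cy': 189.641, 'xyz': [-19.5933, -940.188, 930.8024], 'orientation': [0.8503, 0.464, -0.1088, -0.2234]}
hopper [([290.3, 245.5], 0.6)]
keeper_pivot [([319.9, 193.4], 0.59)]
tee [([267.5, 218.6], 0.61)]
lid_seat [([306.1, 222.8], 0.89)]
lid [([256.4, 310.1], 0.9), ([234.2, 270.2], 0.62), ([307.1, 222.8], 0.6)]
lid_knob [([230.5, 259.0], 0.75), ([254.4, 299.1], 0.63), ([305.1, 216.3], 0.58)]
knee_pad [([201.8, 200.5], 0.75)]
next_hole [([266.1, 202.8], 0.7), ([190.7, 168.3], 0.7)]
top {'fx': 463.8037, 'fy': 463.8037, 'cx': 260.5862, 'cy': 194.1487, 'xyz': [418.0935, 103.1777, 1875.198], 'orientation': [-0.7008, -0.029, 0.0264, 0.7123]}
hopper [([293.9, 184.4], 0.72)]
keeper_pivot [([307.2, 162.7], 0.88)]
tee [([307.3, 208.8], 0.41)]
lid_seat [([317.4, 184.7], 0.66)]
lid [([296.4, 239.0], 0.9), ([316.6, 180.2], 0.85), ([338.4, 240.8], 0.79), ([305.2, 208.7], 0.56)]
lid_knob [([296.9, 239.3], 0.96), ([338.8, 241.9], 0.77), ([319.5, 187.5], 0.59), ([379.5, 222.1], 0.15)]
knee_pad [([202.0, 228.3], 0.88), ([303.5, 208.1], 0.4)]
next_hole []
```

Run:
```python
import cv2
a=cv2.imread('pics/side0.png');b=cv2.imread('pics/top0.png')
cv2.imwrite('pics/side0c.png',cv2.resize(a[130:330,150:400],None,fx=3,fy=3,interpolation=2))
cv2.imwrite('pics/top0c.png',cv2.resize(b[120:280,180:400],None,fx=3.5,fy=3.5,interpolation=2))
```

```text
(no output)
```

View pics/side0.png

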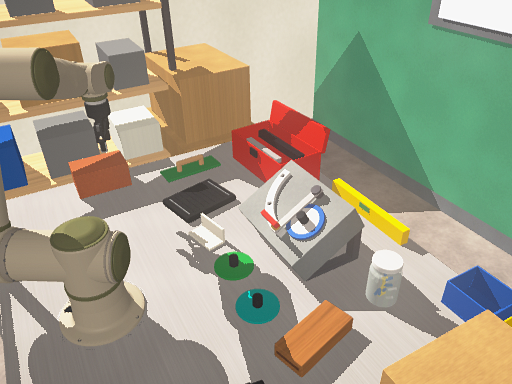

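View pics/top0.png

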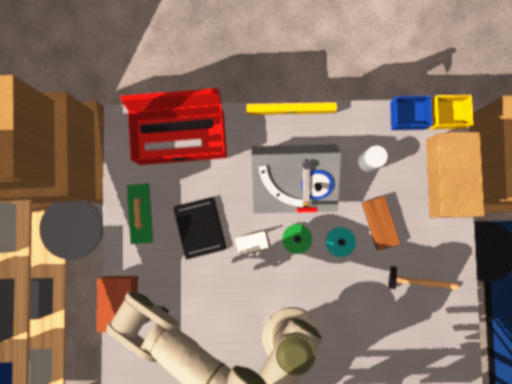

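View pics/side0c.png

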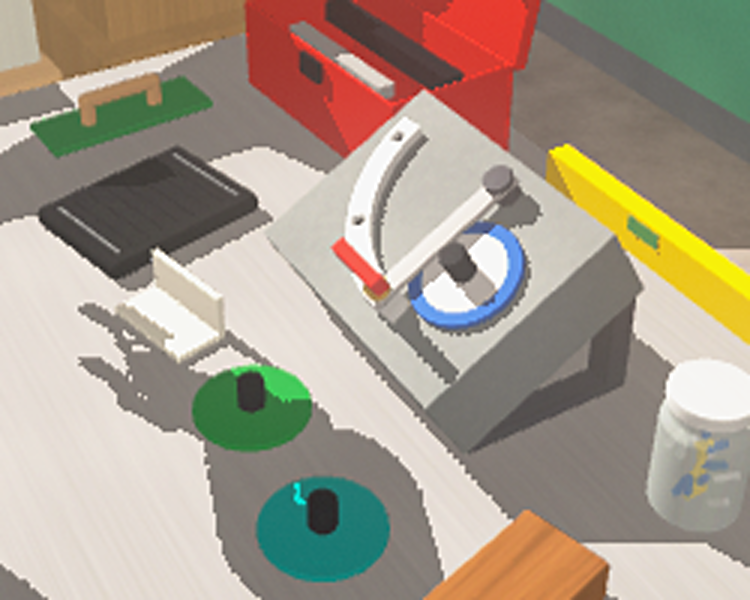

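View pics/top0c.png

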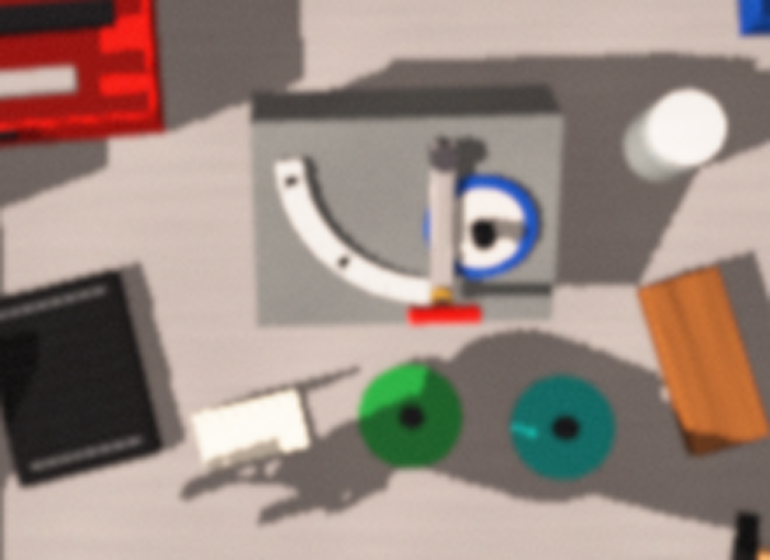

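The lookalikes are the green lid at side (234,265) / top (297,239) and the turquoise lid at side (258,304) / top (340,241). The one I want is the blue-rimmed lid in the hopper deck at side (306,221) / top (318,185). The crops confirm that lid sits under the keeper bar. The red tee is at side (270,219) / top (307,210). The knee pad is on the left, at top (200,228).

Next I'll fit the hopper pose.

```bash
cat > h.py <<'E'
import numpy as np, cv2
from scipy.optimize import least_squares
from scipy.spatial.transform import Rotation as R
C={'side':dict(f=441.9074,c=(253.5243,189.641),p=np.array([-19.5933,-940.188,930.8024]),q=[0.8503,0.464,-0.1088,-0.2234]),
'top':dict(f=463.8037,c=(260.5862,194.1487),p=np.array([418.0935,103.1777,1875.198]),q=[-0.7008,-0.029,0.0264,0.7123])}
def rot(q): return R.from_quat([q[1],q[2],q[3],q[0]])
def proj(n,P):
    c=C[n];v=rot(c['q']).inv().apply(np.asarray(P,float)-c['p'])
    return np.stack([c['c'][0]+c['f']*v[...,0]/-v[...,2],c['c'][1]+c['f']*-v[...,1]/-v[...,2]],-1)
def ray(n,uv,z):
    c=C[n];d=rot(c['q']).apply([(uv[0]-c['c'][0])/c['f'],-(uv[1]-c['c'][1])/c['f'],-1])
    return c['p']+d*(z-c['p'][2])/d[2]
U=np.array([np.cos(np.pi/6),0,.5]);N=np.array([-.5,0,np.cos(np.pi/6)]);Y=np.array([0,1.,0])
def W(p,a,b,h):  # a upslope,b y,h height from deck centre
    l=np.array([0,0,150.])+a*U+b*Y+h*N
    return np.array([p[0],p[1],0])+R.from_euler('z',p[2]).apply(l)
def pts(p,th=0):
    la,lb=p[3],p[4];pa,pb=la+85,lb+43
    hole=lambda t,r=160:(pa-r*np.cos(t),pb+r*np.sin(t))
    D={'lid':W(p,la,lb,8),'seat':W(p,la,lb,0),'knobtop':W(p,la,lb,40),'knob':W(p,la,lb,26),'piv':W(p,pa,pb,0),
    'h2':W(p,*hole(.698),12),'h3':W(p,*hole(1.396),12),'tee':W(p,*hole(th),66)}
    for s,(a,b) in dict(HL=(120,162.5),HR=(120,-162.5),LL=(-120,162.5),LR=(-120,-162.5)).items(): D[s]=W(p,a,b,0)
    return D
E
cat > fit.py <<'E'
from h import *
obs=[('side','HL',291.3,160),('side','LL',239.3,208.3),('side','LR',292.7,266.7),('side','HR',355,209.3),
('side','h2',269.3,203),('side','h3',282.7,175.3),('side','lid',306.3,221.7),('side','piv',319.9,193.4),
('top','HL',252.6,152.9),('top','HR',340.6,152.9),('top','LL',253.7,212.9),('top','LR',337.4,212),
('top','h2',278,194.9),('top','h3',263.4,171.7),('top','lid',318,184.9),('top','knobtop',318.6,186.3),('top','tee',307.1,210),('side','tee',270,219.3)]
f=lambda p:np.concatenate([proj(c,pts(p)[k])-[u,v] for c,k,u,v in obs])
r=least_squares(f,[500,0,0,0,-40],loss='soft_l1',x_scale=[10,10,.1,10,10])
print(r.x.round(3))
for o,e in zip(obs,f(r.x).reshape(-1,2)): print(o[:2],e.round(2))
for k,v in pts(r.x).items(): print(k,v.round(1))
np.save('p.npy',r.x)
E
python3 fit.py
```

```text
[ 5.92451e+02 -2.78930e+01  1.00000e-03 -6.58000e-01 -7.84830e+01]
('side', 'HL') [ 0.26 -0.62]
('side', 'LL') [-1.83 -1.05]
('side', 'LR') [-1.36 -0.41]
('side', 'HR') [ 0.3  -1.03]
('side', 'h2') [-0.2  -0.07]
('side', 'h3') [-0.36 -0.14]
('side', 'lid') [-1.31 -1.82]
('side', 'piv') [-1.04  1.52]
('top', 'HL') [0.03 0.89]
('top', 'HR') [ 1.68 -0.72]
('top', 'LL') [ 0.46 -0.51]
('top', 'LR') [ 1.22 -1.1 ]
('top', 'h2') [ 1.01 -0.77]
('top', 'h3') [ 0.66 -0.66]
('top', 'lid') [ 0.15 -1.04]
('top', 'knobtop') [0.57 1.15]
('top', 'tee') [ 0.46 -0.87]
('side', 'tee') [-0.57 -0.73]
lid [ 588.  -106.4  156.6]
seat [ 592.  -106.4  149.7]
knobtop [ 572.  -106.4  184.3]
knob [ 579.  -106.4  172.2]
piv [665.5 -63.3 192.2]
h2 [553.2  39.4 141.3]
h3 [635.2  94.2 188.7]
tee [494.  -63.5 169.3]
HL [696.2 134.7 210. ]
HR [ 696.6 -190.3  210. ]
LL [488.3 134.5  90. ]
LR [ 488.7 -190.5   90. ]
```

```bash
cat > ov.py <<'E'
from h import *
import sys
def overlay(name,img,box,s,p,out,th=0):
    x0,y0,x1,y1=box
    im=cv2.resize(img[y0:y1,x0:x1],None,fx=s,fy=s,interpolation=cv2.INTER_CUBIC)
    def pl(P,col,closed=True):
        q=((proj(name,np.array(P))+.5-[x0,y0])*s).round().astype(np.int32)
        cv2.polylines(im,[q.reshape(-1,1,2)],closed,col,1,cv2.LINE_AA)
    la,lb=p[3],p[4];pa,pb=la+85,lb+43
    t=np.linspace(0,2*np.pi,60)
    pl([W(p,a,b,0) for a,b in((120,162.5),(120,-162.5),(-120,-162.5),(-120,162.5))],(255,0,255))
    pl([W(p,la+60*np.cos(x),lb+60*np.sin(x),8) for x in t],(0,255,255))
    pl([W(p,la+14*np.cos(x),lb+14*np.sin(x),40) for x in t],(0,255,0))
    c=lambda r,tt:(pa-r*np.cos(tt),pb+r*np.sin(tt))
    for k in(.698,1.396): pl([W(p,*(np.array(c(160,k))+7*np.array([np.cos(x),np.sin(x)])),12) for x in t],(255,255,0))
    for r in(146.5,173.5): pl([W(p,*c(r,x),12) for x in np.linspace(0,1.396,30)],(255,255,0),False)
    m=np.array(c(160,th));k=np.array([-np.cos(th),np.sin(th)]);q=np.array([np.sin(th),np.cos(th)])
    for h in(56,76): pl([W(p,*(m+i*8*k+j*38*q),h) for i,j in((1,1),(1,-1),(-1,-1),(-1,1))],(0,255,0))
    cv2.imwrite(out,im)
E
cat > o1.py <<'E'
from ov import *
p=np.load('p.npy')
overlay('side',cv2.imread('pics/side0.png'),(230,150,370,280),5.5,p,'pics/s_ov%s.png'%sys.argv[1])
overlay('top',cv2.imread('pics/top0.png'),(240,140,350,225),7,p,'pics/t_ov%s.png'%sys.argv[1])
E
python3 o1.py 1
```

```text
(no output)
```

View pics/s_ov1.png

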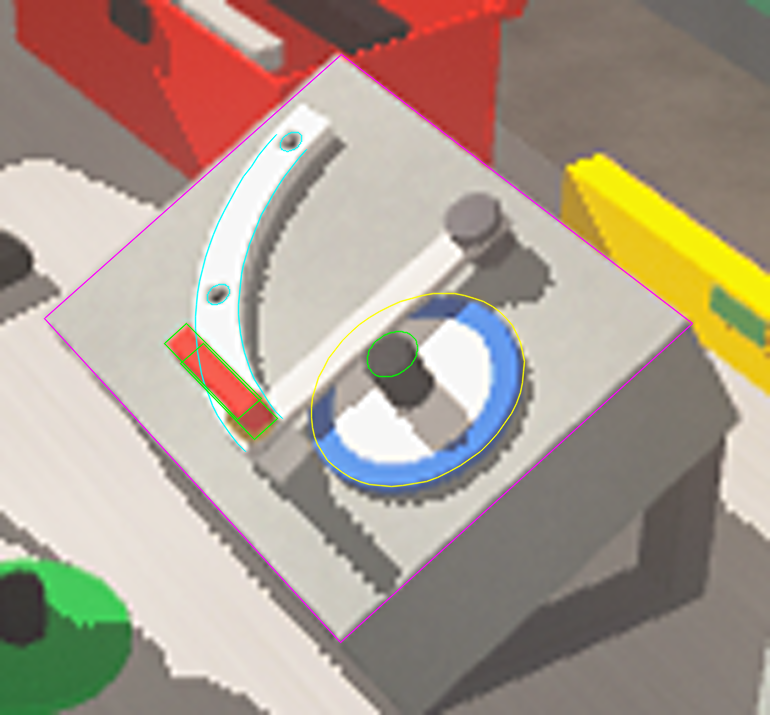

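View pics/t_ov1.png

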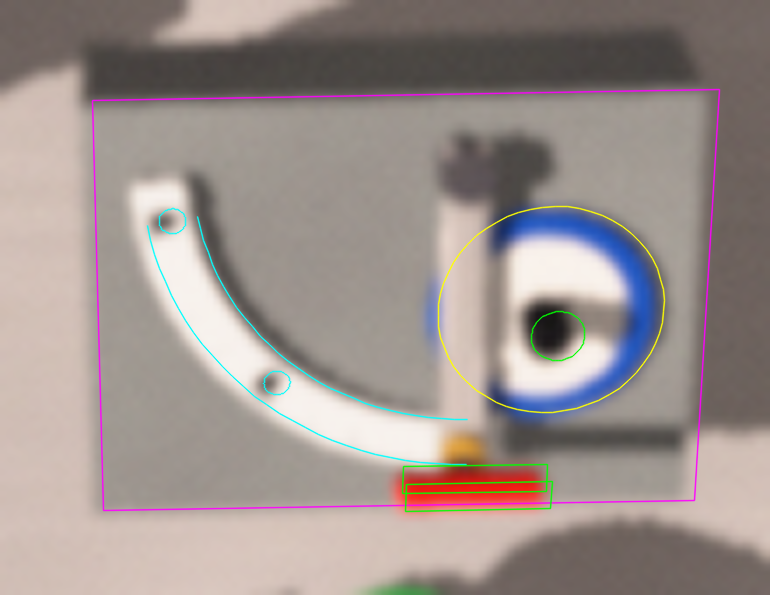

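```bash
cat > fit2.py <<'E'
from h import *
import h
from rig import ctrl
for n in C:
    c=ctrl.capture(n); C[n]['p']=np.array(c['xyz'],float);C[n]['q']=list(c['orientation'])
base={n:C[n]['p'].copy() for n in C}
S=lambda u,v:(230+u/5.5-.5,150+v/5.5-.5)
T=lambda u,v:(240+u/7-.5,140+v/7-.5)
obs=[('side','HL',*S(340,54)),('side','LL',*S(44,318)),('side','LR',*S(340,641)),('side','HR',*S(692,324)),
('side','h2',*S(218,294)),('side','h3',*S(290,141)),('side','lid',*S(416,392)),('side','tee',*S(220,382)),('side','knobtop',*S(392,353)),
('top','HL',*T(86,100)),('top','HR',*T(708,90)),('top','LL',*T(97,511)),('top','LR',*T(685,500)),
('top','h2',*T(270,383)),('top','h3',*T(163,222)),('top','lid',*T(544,311)),('top','knobtop',*T(548,327)),('top','tee',*T(470,487))]
def setc(x):
    C['side']['p']=base['side']+x[5:8];C['top']['p']=base['top']+x[8:11]
def f(x):
    setc(x);D=pts(x)
    e=np.concatenate([proj(c,D[k])-[u,v] for c,k,u,v in obs]); return np.r_[e/.5,x[5:]/2]
r=least_squares(f,[592,-26,0,0,-78]+[0]*6,loss='soft_l1',x_scale=[10,10,.1,10,10]+[2]*6)
x=r.x;print(x.round(3));setc(x)
for o,e in zip(obs,(f(x)[:-6]*.5).reshape(-1,2)): print(o[:2],e.round(2))
for k,v in pts(x).items(): print(k,v.round(1))
np.save('p.npy',x)
E
python3 fit2.py
cat >> h.py <<'E'
import os
if os.path.exists('p.npy'):
    _x=np.load('p.npy')
    if len(_x)==11:
        C['side']['p']=C['side']['p']+_x[5:8];C['top']['p']=C['top']['p']+_x[8:11]
E
cat > pad.py <<'E'
from h import *
for uv in ((175,209),(212,198),(225,247),(188,258)): print(ray('top',uv,24).round(1))
a=cv2.imread('pics/top0.png');cv2.imwrite('pics/padt.png',cv2.resize(a[190:265,165:235],None,fx=7,fy=7,interpolation=2))
a=cv2.imread('pics/side0.png');cv2.imwrite('pics/pads.png',cv2.resize(a[170:230,150:250],None,fx=7,fy=7,interpolation=2))
from rig import ctrl
s=ctrl.sense();print(R.from_quat(np.roll(s['ee_rot'],-1)).as_matrix().round(3))
E
python3 pad.py
```

```text
[ 5.92848e+02 -2.50070e+01  3.00000e-03 -6.62000e-01 -7.89170e+01
 -2.50000e-01  1.51500e+00  1.01600e+00  2.50000e-01 -1.51500e+00
  5.55000e-01]
('side', 'HL') [0.09 0.13]
('side', 'LL') [-0.08 -0.  ]
('side', 'LR') [0.07 0.16]
('side', 'HR') [-0.15 -0.2 ]
('side', 'h2') [-0.03  0.08]
('side', 'h3') [0.06 0.14]
('side', 'lid') [-0.11 -0.84]
('side', 'tee') [ 0.01 -0.29]
('side', 'knobtop') [-0.01  0.19]
('top', 'HL') [-0.36  0.09]
('top', 'HR') [ 0.4  -0.25]
('top', 'LL') [-0.23 -0.05]
('top', 'LR') [ 0.2  -0.11]
('top', 'h2') [-0.05 -0.06]
('top', 'h3') [ 0.22 -0.11]
('top', 'lid') [-0.09 -0.11]
('top', 'knobtop') [0.35 1.19]
('top', 'tee') [-0.07  0.03]
lid [ 588.5 -103.9  156.6]
seat [ 592.5 -103.9  149.7]
knobtop [ 572.5 -104.   184.3]
knob [ 579.5 -104.   172.2]
piv [666.  -60.7 192.2]
h2 [553.5  41.8 141.3]
h3 [635.4  96.8 188.6]
tee [494.4 -61.2 169.3]
HL [696.3 137.8 210. ]
HR [ 697.3 -187.2  210. ]
LL [488.4 137.2  90. ]
LR [ 489.4 -187.8   90. ]
[509.9 450.4  24. ]
[551.5 302.1  24. ]
[355.7 252.   24. ]
[314.6 399.1  24. ]
[[-0.     0.328  0.945]
 [ 0.     0.945 -0.328]
 [-1.     0.    -0.   ]]
```

View pics/padt.png

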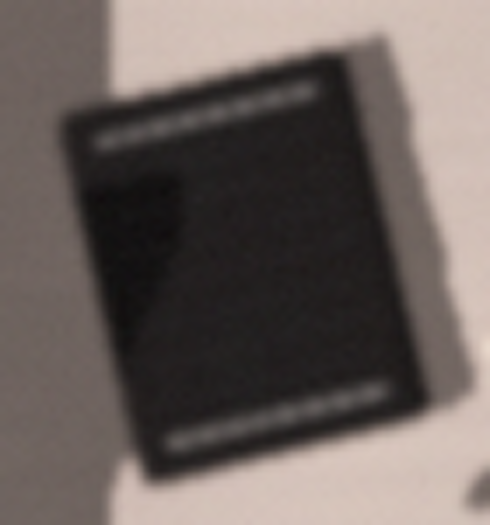

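View pics/pads.png

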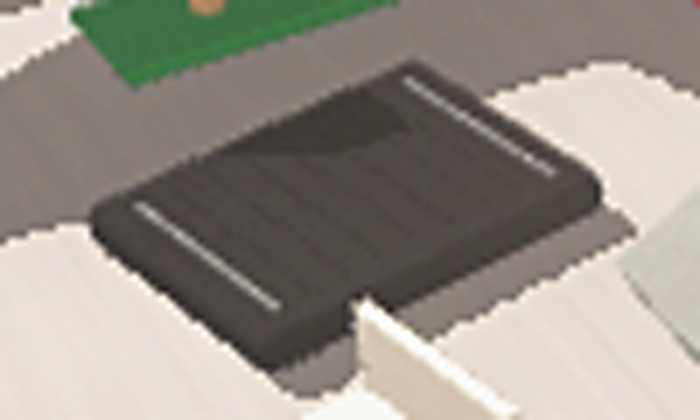

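Emit:
arm_command:
  plan:
    - [-0.004, -0.0263, 0.0304, 0, 0.6]
    - [-0.004, -0.0263, 0.0304, 0, 0.6]
    - [-0.004, -0.0263, 0.0304, 0, 0.6]
    - [-0.004, -0.0263, 0.0304, 0, 0.6]
    - [-0.004, -0.0263, 0.0304, 0, 0.6]
    - [-0.004, -0.0263, 0.0304, 0, 0.6]
    - [-0.004, -0.0263, 0.0304, 0, 0.6]
    - [-0.004, -0.0263, 0.0304, 0, 0.6]
    - [0, -0.0263, 0.0304, 0, 0.6]
    - [0, -0.0263, 0.0304, 0, 0.6]
    - [0, -0.0263, 0.0304, 0, 0.6]
    - [0, -0.0263, 0.0304, 0, 0.6]
  squeeze: 60

```text
time_s: 2.5
eef_pos: [413.8, 77.1, 263.4]
ee_rot: [0.697, 0.118, 0.697, -0.117]
force: [0.8, -0.4, 0.1]
grip_width: 0.602
```

Emit:
arm_command:
  plan:
    - [0, -0.0263, 0.0304, 0, 0.6]
    - [0, -0.0263, 0.0304, 0, 0.6]
    - [0, -0.0263, 0.0304, 0, 0.6]
    - [0, -0.0263, 0.0304, 0, 0.6]
    - [0, 0, 0, 0.177, 0.6]
    - [0, 0, 0, 0.177, 0.6]
    - [0, 0, 0, 0.177, 0.6]
    - [0, 0, 0, 0.177, 0.6]
    - [0, 0, 0, 0.177, 0.6]
    - [0, 0, 0, 0.177, 0.6]
    - [0, 0, 0, 0.177, 0.6]
    - [0, 0, 0, 0, 0.6]

```text
time_s: 4.0
eef_pos: [493.7, -60.9, 263.3]
ee_rot: [-0.5, -0.5, -0.5, 0.5]
force: [0.6, -0.4, 0.6]
grip_width: 0.599
```

```bash
cat > go.py <<'E'
# usage: go.py x y z [yawdeg] -> tool-axis shift (m) & turn from measured pose ; saves pics if tag
from h import *
from rig import ctrl
import sys
s=ctrl.sense();M=R.from_quat(np.roll(s['ee_rot'],-1)).as_matrix();P=np.array(s['eef_pos'])
yaw=np.degrees(np.arctan2(M[1,1],M[0,1]))
print('t',s['time_s'].__round__(2),'TCP',P.round(1),'yaw',yaw.round(2),'xax',M[:,0].round(3),'F',np.round(s['force'],1),'g',round(s['grip_width'],3),'q',np.round(s['joints'],2))
a=[float(v) for v in sys.argv[1:]]
if len(a)>=3:
    print('shift m',(M.T@(np.array(a[:3])-P)/1000).round(4))
if len(a)>3:
    print('turn',round(np.radians(yaw-a[3]),4))
E
cat > look.py <<'E'
from h import *
from rig import ctrl
import sys
tag=sys.argv[1];b=[int(v) for v in sys.argv[2:10]]
ims=[]
for n,(x0,y0,x1,y1) in (('side',b[:4]),('top',b[4:8])):
    im=ctrl.capture(n)['color'][...,::-1]; cv2.imwrite(f'pics/{n}_{tag}.png',im)
    s=560/max(y1-y0,1e-9); s=min(s,395/(x1-x0))
    c=cv2.resize(im[y0:y1,x0:x1],None,fx=s,fy=s,interpolation=cv2.INTER_CUBIC); print(n,'scale',round(s,2));ims.append(c)
h=max(i.shape[0] for i in ims)
ims=[cv2.copyMakeBorder(i,0,h-i.shape[0],0,8,cv2.BORDER_CONSTANT) for i in ims]
cv2.imwrite(f'pics/c_{tag}.png',np.hstack(ims)[:, :800])
E
python3 go.py 494.4 -61.2 250 0; python3 look.py a 210 110 350 270 260 140 350 240
```

```text
t 4.0 TCP [493.7 -60.9 263.3] yaw -0.02 xax [ 0. -0. -1.] F [ 0.6 -0.4  0.6] g 0.599 q [-0.36  0.23  1.52 -0.    1.39 -0.36]
shift m [0.0133 0.0007 0.0003]
turn -0.0004
side scale 2.82
top scale 4.39
```

View pics/c_a.png

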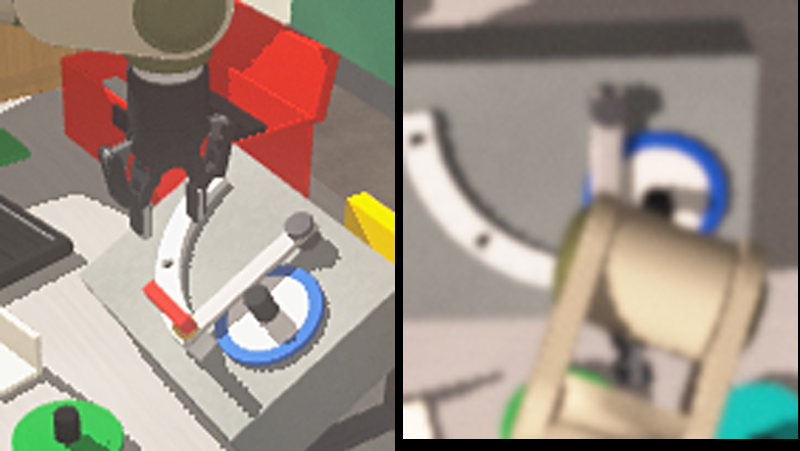

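Run:
```python
from h import *
P=np.array([493.7,-60.9,263.3])
for d in ([0,0,0],[-26,0,6],[26,0,6]):
    print(((proj('side',P+d)-[210,110])*2.82).round(0))
im=cv2.imread('pics/side_a.png');cv2.imwrite('pics/tipa.png',cv2.resize(im[150:230,235:300],None,fx=7,fy=7,interpolation=2))
print(((proj('side',P)-[235,150])*7).round(0))
```

```text
[167. 229.]
[143. 232.]
[190. 217.]
[239. 289.]
```

View pics/tipa.png

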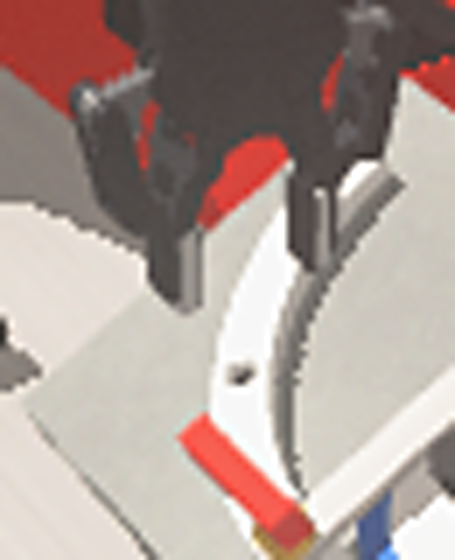

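Emit:
arm_command:
  plan:
    - [0.028, 0.0005, 0, 0, 0.6]
    - [0.028, 0, 0, 0, 0.6]
    - [0.028, 0, 0, 0, 0.6]
    - [0.018, 0, 0, 0, 0.6]
    - [0.01, 0, 0, 0, 0.6]
    - [0, 0, 0, 0, 0.6]

```text
time_s: 4.85
eef_pos: [494.1, -60.9, 151.1]
ee_rot: [-0.5, -0.5, -0.5, 0.5]
force: [-0.3, 0.1, -0.4]
grip_width: 0.6
```

```bash
python3 go.py; python3 look.py b 220 130 340 260 260 140 350 240
```

```text
t 4.85 TCP [494.1 -60.9 151.1] yaw -0.05 xax [-0.001  0.    -1.   ] F [-0.3  0.1 -0.4] g 0.6 q [-0.36  0.33  1.69  0.    1.12 -0.36]
side scale 3.29
top scale 4.39
```

View pics/c_b.png

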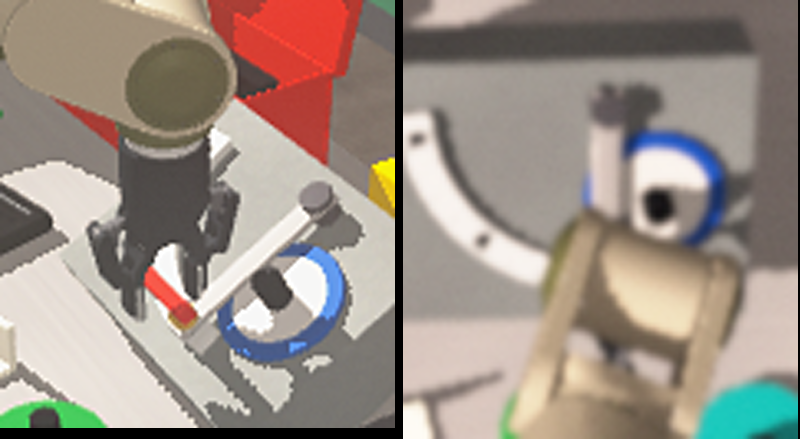

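The side crop shows the red bar (170,295) between the fingers (tips at 137,315 and 195,285). Closing now.

Emit:
arm_command:
  plan:
    - [0, 0, 0, 0, 0.3]
    - [0, 0, 0, 0, 0.2]
    - [0, 0, 0, 0, 0.1]
    - [0, 0, 0, 0, 0.0]
    - [0, 0, 0, 0, 0.0]
    - [0, 0, 0, 0, 0.0]
  squeeze: 60

```text
time_s: 5.7
eef_pos: [494.0, -61.0, 152.1]
ee_rot: [-0.5, -0.5, -0.499, 0.5]
force: [-4.8, 0.4, 6.7]
grip_width: 0.241
```

Emit:
arm_command:
  plan:
    - [-0.0026, -0.0015, 0, 0, 0.0]
    - [-0.0026, -0.0015, 0, 0, 0.0]
    - [-0.0026, -0.0015, 0, 0, 0.0]
    - [-0.0026, -0.0015, 0, 0, 0.0]
    - [-0.0026, -0.0015, 0, 0, 0.0]

```text
time_s: 6.32
eef_pos: [486.9, -61.0, 164.4]
ee_rot: [0.5, 0.501, 0.499, -0.5]
force: [6.2, -0.8, -8.3]
grip_width: 0.24
```

```bash
python3 go.py; python3 look.py c 220 130 340 260 260 140 350 240
```

```text
t 6.33 TCP [486.9 -61.  164.4] yaw -0.12 xax [ 0.001 -0.    -1.   ] F [ 6.2 -0.8 -8.3] g 0.24 q [-0.36  0.3   1.7   0.    1.14 -0.36]
side scale 3.29
top scale 4.39
```

View pics/c_c.png

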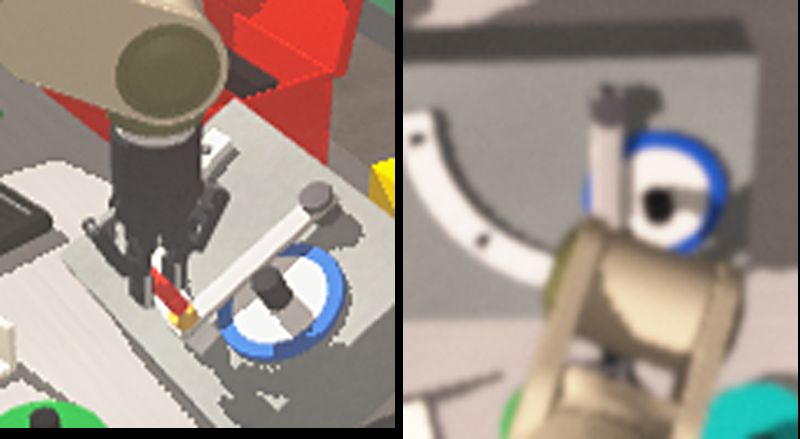

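Emit:
arm_command:
  plan:
    - [-0.0014, -0.0008, 0, 0, 0.0]
    - [-0.0001, 0.0001, -0.0064, 0.04, 0.0]
    - [-0.0002, 0.0001, -0.0064, 0.04, 0.0]
    - [-0.0003, 0, -0.0064, 0.04, 0.0]
    - [-0.0004, 0, -0.0064, 0.04, 0.0]
    - [-0.0006, 0, -0.0064, 0.04, 0.0]
    - [0, 0, 0, 0, 0]

```text
time_s: 7.3
eef_pos: [489.0, -28.5, 167.2]
ee_rot: [0.447, 0.548, 0.447, -0.547]
force: [5.9, 0.9, -7.9]
grip_width: 0.245
```

```bash
python3 go.py; python3 look.py d 220 130 340 260 260 140 350 240
```

```text
t 7.3 TCP [489.  -28.5 167.2] yaw -11.57 xax [ 0.001  0.001 -1.   ] F [ 5.9  0.9 -7.9] g 0.245 q [-0.3   0.3   1.69  0.    1.15 -0.1 ]
side scale 3.29
top scale 4.39
```

View pics/c_d.png

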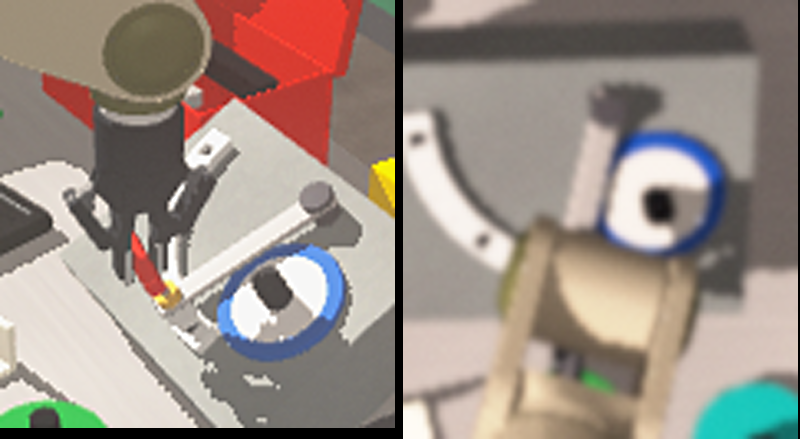

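Emit:
arm_command:
  plan:
    - [-0.0008, 0, -0.0071, 0.045, 0]
    - [-0.0009, -0.0001, -0.0071, 0.045, 0]
    - [-0.0011, -0.0001, -0.0071, 0.045, 0]
    - [-0.0012, -0.0002, -0.0071, 0.045, 0]
    - [-0.0014, -0.0002, -0.007, 0.045, 0]
    - [-0.0016, -0.0002, -0.007, 0.045, 0]
    - [-0.0017, -0.0003, -0.007, 0.045, 0]
    - [-0.0018, -0.0003, -0.0069, 0.045, 0]
    - [0, 0, 0, 0, 0]

```text
time_s: 8.52
eef_pos: [507.8, 24.5, 177.9]
ee_rot: [0.342, 0.62, 0.342, -0.618]
force: [6.9, 2.7, -7.2]
grip_width: 0.237
```

```bash
python3 - <<'E'
from h import *
p=np.load('p.npy')
for t in (0,.2,.56,.6,.65,.698): print(t,(pts(p,t)['tee']).round(1))
E
python3 go.py; python3 look.py e 220 130 340 260 260 140 350 240
```

```text
0 [494.4 -61.2 169.3]
0.2 [497.1 -29.4 170.9]
0.56 [515.3  23.8 181.5]
0.6 [518.4  29.2 183.3]
0.65 [522.4  35.7 185.6]
0.698 [526.5  41.7 188. ]
t 8.53 TCP [507.8  24.5 177.9] yaw -32.16 xax [ 0.002  0.    -1.   ] F [ 6.9  2.7 -7.2] g 0.237 q [-0.18  0.32  1.63  0.    1.19  0.38]
side scale 3.29
top scale 4.39
```

View pics/c_e.png

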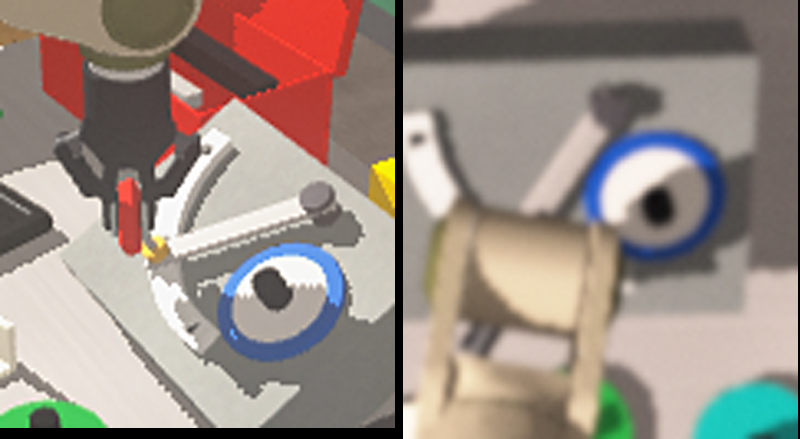

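Emit:
arm_command:
  plan:
    - [-0.002, -0.0003, -0.0066, 0.0425, 0]
    - [-0.002, -0.0003, -0.0066, 0.0425, 0]
    - [0.002, 0.001, -0.0007, 0, 0]
    - [0.002, 0.001, -0.0007, 0, 0]
    - [0, 0, 0, 0, 0]

```text
time_s: 9.25
eef_pos: [516.5, 35.7, 178.5]
ee_rot: [0.315, 0.633, 0.315, -0.632]
force: [1.4, 5.1, 1.4]
grip_width: 0.235
```

Emit:
arm_command:
  plan:
    - [0, 0, 0, 0, 0.4]
    - [0, 0, 0, 0, 0.6]
    - [0, 0, 0, 0, 0.6]
    - [0, 0, 0, 0, 0.6]

```text
time_s: 9.75
eef_pos: [516.2, 35.1, 177.7]
ee_rot: [-0.315, -0.633, -0.315, 0.633]
force: [-0.2, -0.6, 0.5]
grip_width: 0.596
```

```bash
python3 go.py; python3 look.py f 220 130 340 260 260 140 350 240
```

```text
t 9.75 TCP [516.2  35.1 177.7] yaw -37.08 xax [-0. -0. -1.] F [-0.2 -0.6  0.5] g 0.596 q [-0.16  0.34  1.6  -0.    1.2   0.49]
side scale 3.29
top scale 4.39
```

View pics/c_f.png

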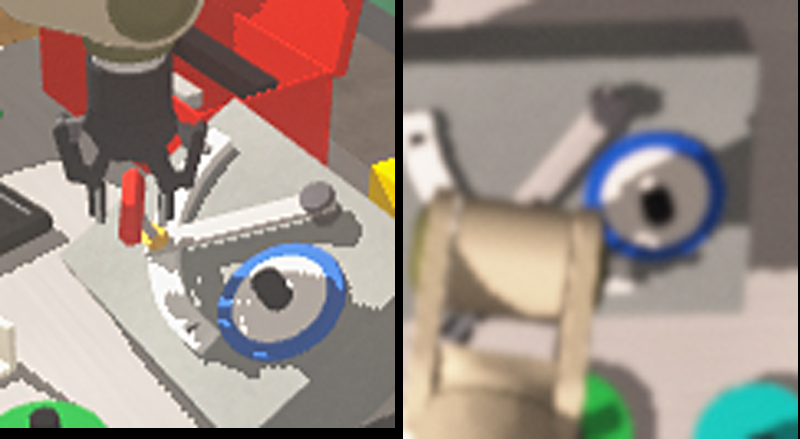

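Emit:
arm_command:
  plan:
    - [0.003, 0, 0.02, 0, 0.6]
    - [0.003, 0.001, 0.02, 0, 0.6]
    - [0, 0.0015, 0.018, 0, 0.6]
    - [0, 0, 0, 0, 0.3]
    - [0, 0, 0, 0, 0]
    - [0, 0, 0, 0, 0]
    - [0, 0, 0, 0, 0]
    - [-0.001, 0, -0.005, 0, 0]

```text
time_s: 10.85
eef_pos: [486.5, -8.4, 172.8]
ee_rot: [-0.315, -0.633, -0.315, 0.633]
force: [-0.4, -0.1, 0.4]
grip_width: 0.001
```

```bash
python3 go.py; python3 look.py g 220 130 340 260 260 140 350 240
```

```text
t 10.85 TCP [486.5  -8.4 172.8] yaw -37.08 xax [-0.  0. -1.] F [-0.4 -0.1  0.4] g 0.001 q [-0.26  0.29  1.7   0.    1.16  0.39]
side scale 3.29
top scale 4.39
```

View pics/c_g.png

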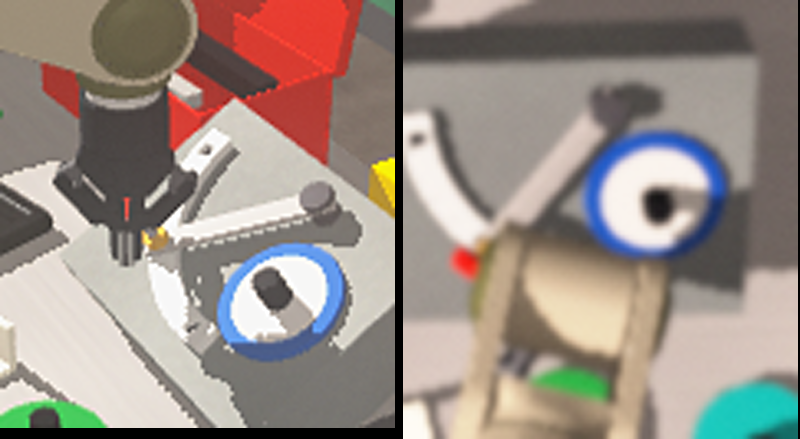

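Emit:
arm_command:
  plan:
    - [-0.0006, 0, -0.0019, 0, 0]
    - [-0.0006, 0, -0.0019, 0, 0]
    - [-0.0006, 0, -0.0019, 0, 0]
    - [-0.0005, 0, -0.0015, 0, 0]

```text
time_s: 11.45
eef_pos: [490.8, -2.8, 175.1]
ee_rot: [0.315, 0.633, 0.315, -0.633]
force: [-0.0, 0.2, -0.7]
grip_width: -0.002
```

Emit:
arm_command:
  plan:
    - [-0.0005, 0, -0.0014, 0, 0]
    - [-0.0005, 0, -0.0014, 0, 0]
    - [0, 0, 0, 0, 0]

```text
time_s: 11.82
eef_pos: [492.5, -0.5, 176.2]
ee_rot: [0.315, 0.633, 0.315, -0.633]
force: [-0.2, 0.1, -0.2]
grip_width: -0.003
```

Emit:
arm_command:
  plan:
    - [-0.0005, 0, -0.0014, 0, 0]
    - [0, 0, 0, 0, 0]

```text
time_s: 12.08
eef_pos: [493.2, 0.5, 176.6]
ee_rot: [-0.315, -0.633, -0.315, 0.633]
force: [0.2, -0.6, -0.7]
grip_width: -0.002
```

Emit:
arm_command:
  plan:
    - [-0.0005, 0, -0.0014, 0, 0]
    - [-0.0005, 0, -0.0014, 0, 0]

```text
time_s: 12.32
eef_pos: [494.6, 2.7, 177.4]
ee_rot: [-0.315, -0.633, -0.315, 0.633]
force: [-2.4, -0.9, -0.4]
grip_width: -0.004
```

```bash
python3 go.py; python3 look.py h 235 160 305 230 260 140 350 240
```

```text
t 12.32 TCP [494.6   2.7 177.4] yaw -37.07 xax [-0.001 -0.    -1.   ] F [-2.4 -0.9 -0.4] g -0.004 q [-0.23  0.3   1.67 -0.    1.18  0.42]
side scale 5.64
top scale 4.39
```

View pics/c_h.png

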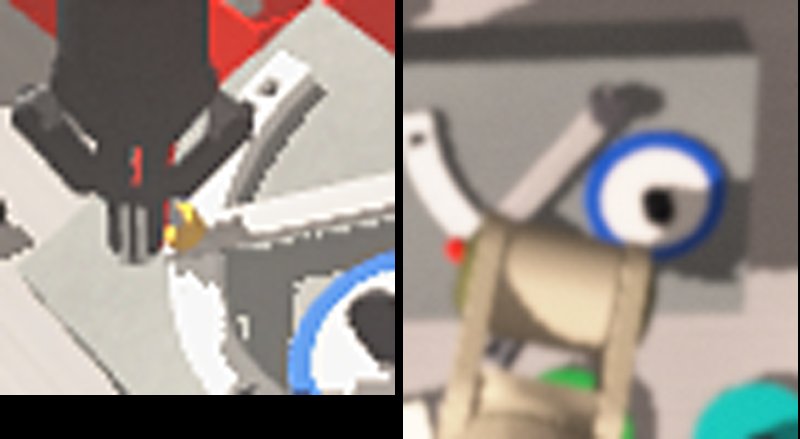

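Emit:
arm_command:
  plan:
    - [-0.0004, 0, -0.0012, 0, 0]
    - [-0.0004, 0, -0.0012, 0, 0]

```text
time_s: 12.68
eef_pos: [495.9, 4.5, 178.2]
ee_rot: [-0.315, -0.632, -0.315, 0.634]
force: [-5.3, -4.9, -2.4]
grip_width: -0.001
```

Emit:
arm_command:
  plan:
    - [-0.0004, 0, -0.0012, 0, 0]
    - [-0.0004, 0, -0.0012, 0, 0]

```text
time_s: 12.92
eef_pos: [496.2, 5.1, 178.4]
ee_rot: [-0.315, -0.631, -0.315, 0.635]
force: [-12.6, -13.5, -3.6]
grip_width: -0.001
```

Emit:
arm_command:
  plan:
    - [-0.0004, 0, -0.0012, 0, 0]
    - [0, 0, 0, 0, 0]

```text
time_s: 13.18
eef_pos: [496.3, 5.3, 178.4]
ee_rot: [-0.315, -0.63, -0.315, 0.636]
force: [-12.8, -15.9, -4.0]
grip_width: -0.002
```

Emit:
arm_command:
  plan:
    - [0.0004, 0, 0.006, 0, 0]
    - [0, 0, 0.02, 0, 0]
    - [-0.03, 0, 0.03, 0, 0]
    - [-0.04, 0, 0.04, 0, 0]
    - [-0.04, 0, 0.04, 0, 0]
    - [0, 0, 0.04, 0, 0]
    - [0, 0, 0.04, 0, 0]

```text
time_s: 14.05
eef_pos: [368.1, -165.8, 290.1]
ee_rot: [0.316, 0.634, 0.314, -0.632]
force: [0.5, -0.6, -0.3]
grip_width: 0.002
```

```bash
python3 go.py; python3 look.py i 220 130 340 260 240 140 350 240
python3 - <<'E'
from ov import *
p=np.load('p.npy')
overlay('side',cv2.imread('pics/side_i.png'),(230,150,340,250),7,p,'pics/s_ovi.png',.698)
overlay('top',cv2.imread('pics/top_i.png'),(240,140,350,225),7,p,'pics/t_ovi.png',.698)
E
```

```text
t 14.05 TCP [ 368.1 -165.8  290.1] yaw -37.05 xax [ 0.003 -0.002 -1.   ] F [ 0.5 -0.6 -0.3] g 0.002 q [-0.72 -0.01  1.72  0.    1.43 -0.07]
side scale 3.29
top scale 3.59
```

View pics/s_ovi.png

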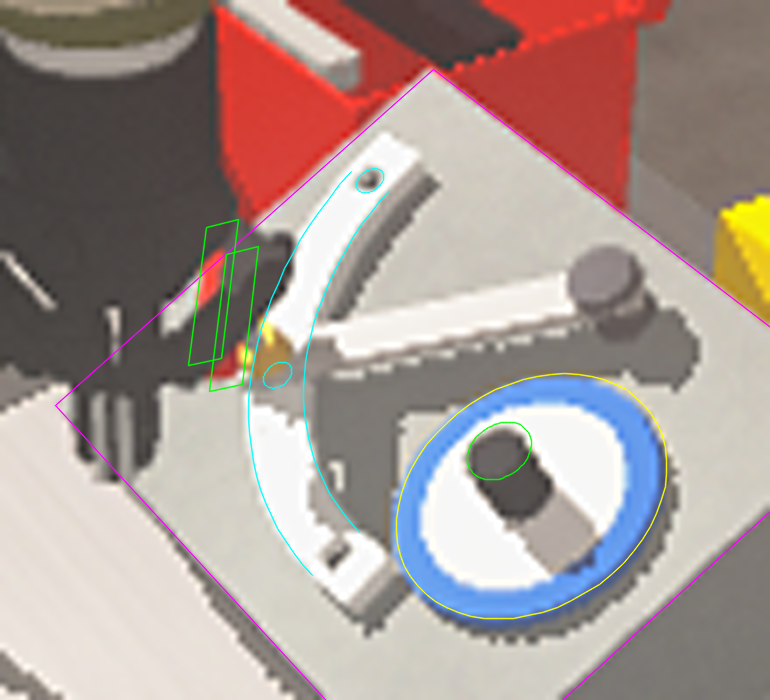

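View pics/t_ovi.png

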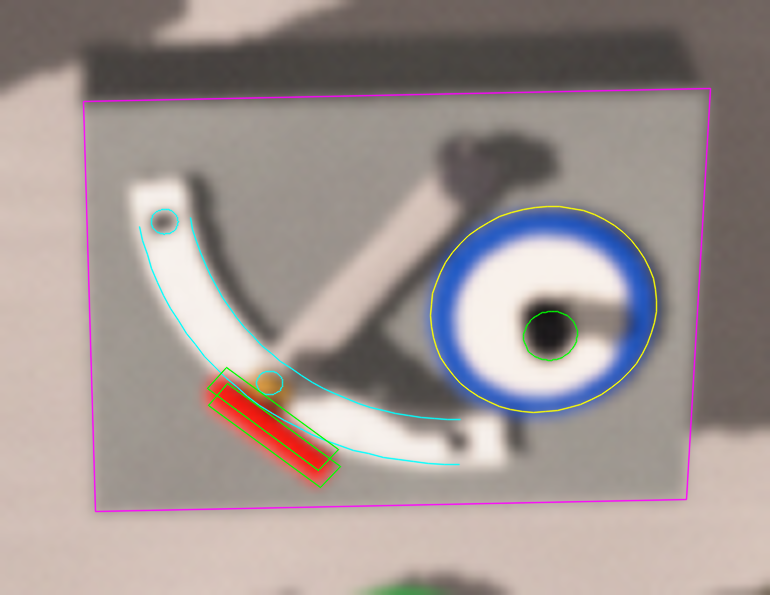

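Emit:
arm_command:
  plan:
    - [-0.002, -0.0247, -0.0296, 0, 0.6]
    - [-0.002, -0.0247, -0.0296, 0, 0.6]
    - [-0.002, -0.0247, -0.0296, 0, 0.6]
    - [-0.002, -0.0247, -0.0296, 0, 0.6]
    - [-0.002, -0.0247, -0.0296, 0, 0.6]
    - [0, -0.0247, -0.0296, 0, 0.6]
    - [0, -0.0247, -0.0296, 0, 0.6]
    - [0, -0.0247, -0.0296, 0, 0.6]
    - [0, -0.0247, -0.0296, 0, 0.6]

```text
time_s: 15.28
eef_pos: [351.4, 183.9, 299.7]
ee_rot: [0.315, 0.634, 0.315, -0.632]
force: [-0.1, -0.0, 1.0]
grip_width: 0.599
```

```bash
python3 go.py; python3 look.py j 220 130 340 260 240 140 350 240
python3 - <<'E'
from ov import *
p=np.load('p.npy')
overlay('side',cv2.imread('pics/side_j.png'),(230,150,340,250),7,p,'pics/s_ovj.png',.698)
overlay('top',cv2.imread('pics/top_j.png'),(240,140,350,225),7,p,'pics/t_ovj.png',.698)
E
```

```text
t 15.28 TCP [351.4 183.9 299.7] yaw -37.03 xax [ 0.002  0.001 -1.   ] F [-0.1 -0.   1. ] g 0.599 q [ 0.18 -0.03  1.71  0.    1.45  0.83]
side scale 3.29
top scale 3.59
```

View pics/s_ovj.png

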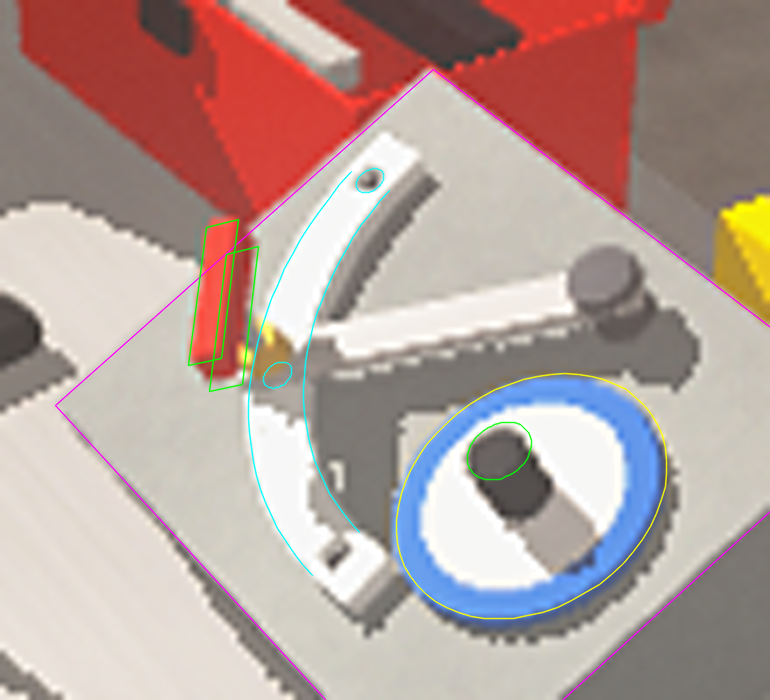

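View pics/t_ovj.png

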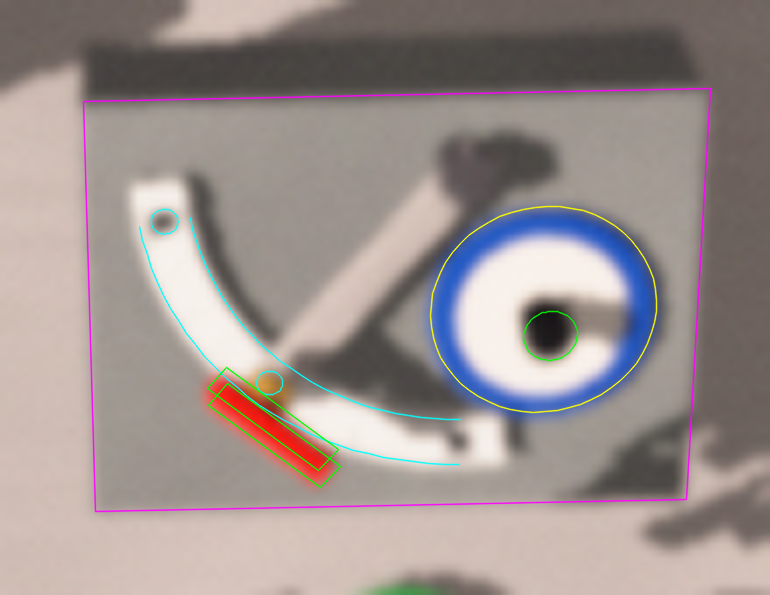

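```bash
cat > teefit.py <<'E'
from h import *
import sys
p=np.load('p.npy');la,lb=p[3],p[4];pa,pb=la+85,lb+43
def corners(th,pull):
    m=np.array([pa-160*np.cos(th),pb+160*np.sin(th)]);k=np.array([-np.cos(th),np.sin(th)]);q=np.array([np.sin(th),np.cos(th)])
    return np.array([W(p,*(m+i*8*k+j*38*q),h+pull) for i in(1,-1) for j in(1,-1) for h in(56,76)])
def mask(n,im):
    b,g,r=[im[...,i].astype(float) for i in range(3)]
    return np.clip((r-np.maximum(g,b)-20)/90,0,1)
def render(n,th,pull,dp,box,S=8):
    x0,y0,x1,y1=box
    q=(proj(n,corners(th,pull))+dp+.5-[x0,y0])*S
    m=np.zeros(((y1-y0)*S,(x1-x0)*S),np.uint8)
    cv2.fillConvexPoly(m,cv2.convexHull(q.astype(np.int32)),1)
    return cv2.resize(m.astype(np.float32),(x1-x0,y1-y0),interpolation=cv2.INTER_AREA)
def fit(n,im,th0,box,ths,pulls):
    x0,y0,x1,y1=box;M=mask(n,im)[y0:y1,x0:x1]>.35
    if n=='top': M=cv2.GaussianBlur(M.astype(np.float32),(3,3),0)
    return np.array([[np.abs(M-render(n,t,u,0,box)).sum() for u in pulls] for t in ths])
if __name__=='__main__':
    pulls=np.arange(-6,20,1.)
    for tag,side,top,ths,bs,bt in (('start','pics/side0.png','pics/top0.png',np.arange(-.05,.06,.01),(258,205,285,235),(290,200,325,215)),
      ('now','pics/side_%s.png'%sys.argv[1],'pics/top_%s.png'%sys.argv[1],np.arange(.60,.78,.01),(250,178,268,207),(265,188,293,213))):
        tot=0
        for n,f,b in(('side',side,bs),('top',top,bt)):
            e=fit(n,cv2.imread(f),0,b,ths,pulls);i=np.unravel_index(e.argmin(),e.shape)
            print(tag,n,'th',ths[i[0]].round(3),'pull',pulls[i[1]],'e',e.min().round(1)); tot=tot+e
        i=np.unravel_index(tot.argmin(),tot.shape);print(tag,'both',ths[i[0]].round(3),pulls[i[1]])
        if tag=='now': print(np.c_[pulls,tot.min(0).round(0)].T)
E
python3 teefit.py j
python3 - <<'E'
import cv2
im=cv2.imread('pics/side_j.png');cv2.imwrite('pics/teej.png',cv2.resize(im[175:215,250:295],None,fx=16,fy=14,interpolation=cv2.INTER_NEAREST))
E
```

```text
start side th 0.0 pull 1.0 e 15.8
start top th 0.0 pull 4.0 e 34.2
start both 0.0 4.0
now side th 0.73 pull 1.0 e 42.8
now top th 0.72 pull 9.0 e 26.9
now both 0.72 3.0
[[ -6.  -5.  -4.  -3.  -2.  -1.   0.   1.   2.   3.   4.   5.   6.   7.
    8.   9.  10.  11.  12.  13.  14.  15.  16.  17.  18.  19.]
 [152. 141. 129. 117. 108.  97.  89.  84.  79.  79.  80.  83.  87.  94.
   99. 106. 115. 124. 133. 142. 152. 164. 174. 185. 200. 210.]]
```

View pics/teej.png

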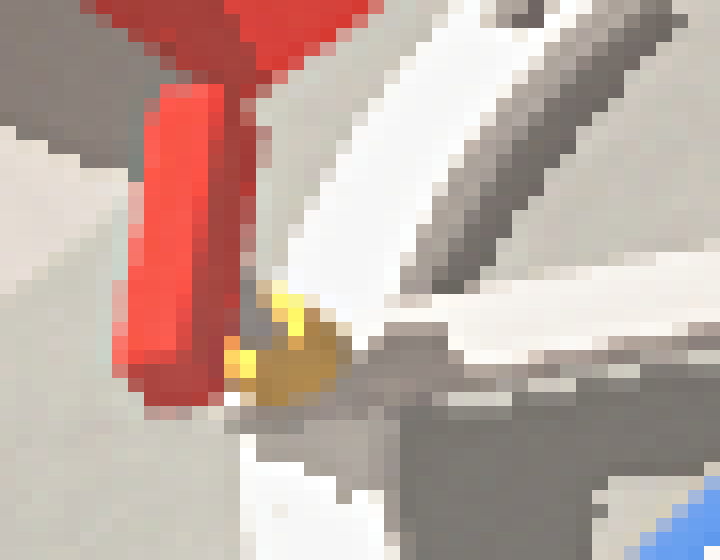

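Run:
```python
from teefit import *
pulls=np.arange(-4,16,1.)
im=cv2.imread('pics/side_j.png')
ths=np.arange(.66,.76,.01)
for b in ((250,184,268,207),):
    e=fit('side',im,0,b,ths,pulls);print('ths',ths[e.argmin(0)].round(2));print(e.min(0).round(0))
# brass vs red centroid in top & side
def cen(f,lo,hi,box):
    i=cv2.imread(f)[box[1]:box[3],box[0]:box[2]];m=cv2.inRange(cv2.cvtColor(i,cv2.COLOR_BGR2HSV),lo,hi)
    ys,xs=np.nonzero(m);return np.array([xs.mean()+box[0],ys.mean()+box[1]]).round(2),len(xs)
for f,b in(('pics/top0.png',(290,196,325,216)),('pics/top_j.png',(265,185,293,213)),('pics/side0.png',(258,205,285,235)),('pics/side_j.png',(250,182,275,207))):
    print(f,'red',cen(f,(0,130,90),(9,255,255),b),'brass',cen(f,(12,90,80),(35,255,255),b))
# model predictions
p=np.load('p.npy');la,lb=p[3],p[4];pa,pb=la+85,lb+43
for n in('top','side'):
  for th in(0,.70):
    for pl in(0,5,11):
        m=(pa-160*np.cos(th),pb+160*np.sin(th))
        print(n,th,pl,'top face centre-housing top', (proj(n,W(p,*m,76+pl))-proj(n,W(p,*m,34))).round(2), 'bar',proj(n,W(p,*m,70+pl)).round(2))
```

```text
ths [0.75 0.74 0.74 0.73 0.73 0.73 0.72 0.71 0.71 0.72 0.72 0.71 0.71 0.71
 0.7  0.69 0.69 0.69 0.7  0.67]
[38. 32. 27. 23. 19. 18. 18. 20. 22. 27. 31. 38. 43. 52. 57. 64. 69. 77.
 83. 89.]
pics/top0.png red (array([306.58, 209.24]), 103) brass (array([305.79, 203.71]), 24)
pics/top_j.png red (array([277.76, 200.73]), 100) brass (array([278.18, 194.95]), 22)
pics/side0.png red (array([269.93, 218.93]), 118) brass (array([274.94, 227.47]), 17)
pics/side_j.png red (array([261.29, 192.32]), 146) brass (array([267.35, 200.05]), 37)
top 0 0 top face centre-housing top [1.07 5.19] bar [306.62 209.6 ]
top 0 5 top face centre-housing top [1.21 5.82] bar [306.75 210.23]
top 0 11 top face centre-housing top [1.36 6.58] bar [306.9  210.99]
top 0.7 0 top face centre-housing top [0.46 5.04] bar [278.53 200.96]
top 0.7 5 top face centre-housing top [0.52 5.66] bar [278.58 201.58]
top 0.7 11 top face centre-housing top [0.59 6.4 ] bar [278.65 202.31]
side 0 0 top face centre-housing top [-6.26 -7.84] bar [268.9  217.88]
side 0 5 top face centre-housing top [-7.03 -8.79] bar [268.14 216.93]
side 0 11 top face centre-housing top [-7.95 -9.95] bar [267.22 215.79]
side 0.7 0 top face centre-housing top [-6.07 -7.91] bar [260.85 192.15]
side 0.7 5 top face centre-housing top [-6.81 -8.88] bar [260.11 191.19]
side 0.7 11 top face centre-housing top [ -7.7  -10.04] bar [259.23 190.04]
```

Emit:
arm_command:
  plan:
    - [0, 0, 0, 0.154, 0.8]
    - [0, 0, 0, 0.154, 0.8]
    - [0, 0, 0, 0.154, 0.8]
    - [0, 0, 0, 0.154, 0.8]
    - [0, 0, 0, 0.154, 0.8]
    - [0, 0, 0, 0.154, 0.8]
    - [0, 0, 0, 0, 0.8]

```text
time_s: 16.25
eef_pos: [351.7, 181.8, 299.4]
ee_rot: [0.0, 0.707, 0.001, -0.707]
force: [-0.7, -0.1, -0.7]
grip_width: 0.802
```

```bash
python3 go.py 578.5 -104 260 -90
```

```text
t 16.25 TCP [351.7 181.8 299.4] yaw -89.93 xax [ 0.001  0.001 -1.   ] F [-0.7 -0.1 -0.7] g 0.802 q [ 0.18 -0.03  1.72  0.    1.45  1.75]
shift m [ 0.0395  0.2861 -0.2264]
turn 0.0012
```

Emit:
arm_command:
  plan:
    - [0, 0.0286, -0.0227, 0, 0.8]
    - [0, 0.0286, -0.0227, 0, 0.8]
    - [0, 0.0286, -0.0227, 0, 0.8]
    - [0, 0.0286, -0.0227, 0, 0.8]
    - [0, 0.0286, -0.0227, 0, 0.8]
    - [0, 0.0286, -0.0227, 0, 0.8]
    - [0, 0.0286, -0.0227, 0, 0.8]
    - [0.01, 0.0286, -0.0227, 0, 0.8]
    - [0.015, 0.0286, -0.0227, 0, 0.8]
    - [0.015, 0.0286, -0.0227, 0, 0.8]
    - [0, 0, 0, 0, 0.8]

```text
time_s: 17.62
eef_pos: [578.9, -105.9, 257.2]
ee_rot: [-0.0, -0.706, -0.001, 0.708]
force: [-0.6, 0.2, 0.6]
grip_width: 0.802
```

```bash
python3 go.py 578.5 -104 162 -90; python3 look.py k 270 130 350 260 290 150 350 220
```

```text
t 17.62 TCP [ 578.9 -105.9  257.2] yaw -89.94 xax [-0.002  0.001 -1.   ] F [-0.6  0.2  0.6] g 0.802 q [-0.38  0.44  1.25  0.    1.46  1.19]
shift m [ 0.0952 -0.0018  0.0001]
turn 0.0011
side scale 4.31
top scale 6.58
```

View pics/c_k.png

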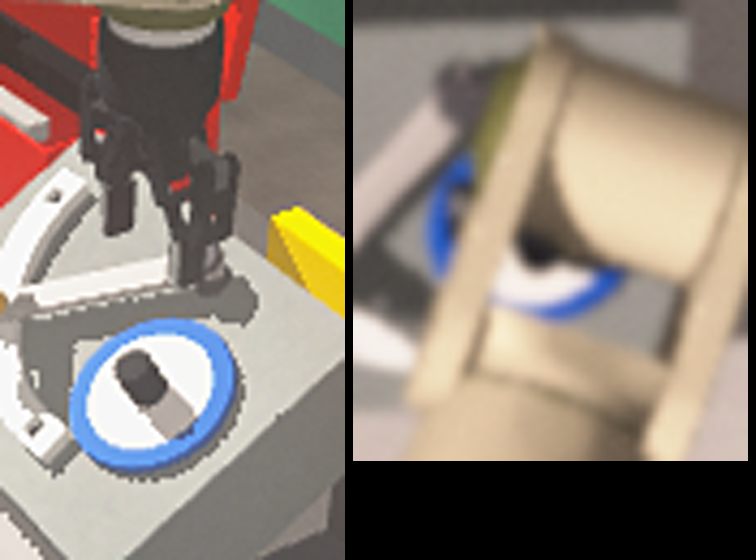

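Emit:
arm_command:
  plan:
    - [0.03, -0.001, 0, 0, 0.8]
    - [0.03, -0.001, 0, 0, 0.8]
    - [0.02, 0, 0, 0, 0.8]
    - [0.01, 0, 0, 0, 0.8]
    - [0.005, 0, 0, 0, 0.8]
    - [0, 0, 0, 0, 0.8]

```text
time_s: 18.48
eef_pos: [578.6, -102.2, 164.8]
ee_rot: [0.0, 0.707, 0.0, -0.707]
force: [0.8, 0.3, 0.3]
grip_width: 0.799
```

```bash
python3 go.py 578.5 -104 162 -90; python3 look.py l 270 150 350 260 290 150 350 220
```

```text
t 18.48 TCP [ 578.6 -102.2  164.8] yaw -89.98 xax [ 0.001 -0.    -1.   ] F [0.8 0.3 0.3] g 0.799 q [-0.37  0.5   1.4   0.    1.24  1.2 ]
shift m [0.0028 0.0018 0.0001]
turn 0.0003
side scale 4.94
top scale 6.58
```

View pics/c_l.png

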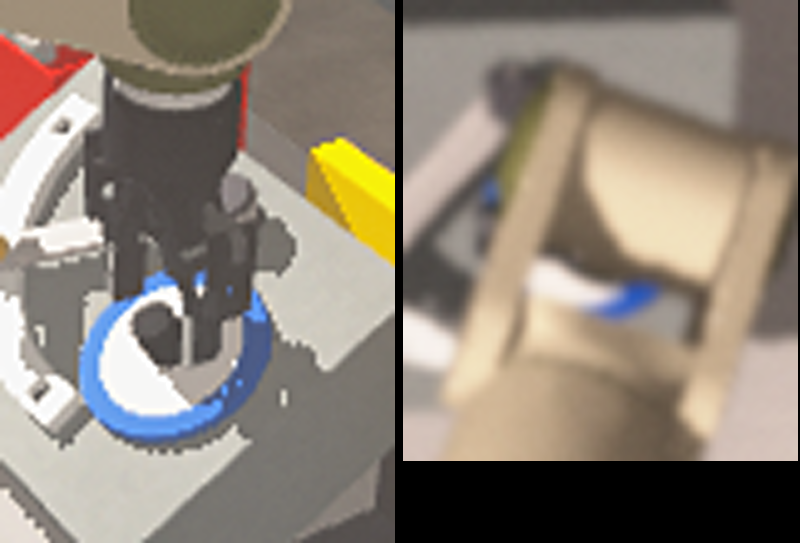

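Emit:
arm_command:
  plan:
    - [0.002, 0.0018, 0, 0, 0.8]
    - [0, 0, 0, 0, 0.5]
    - [0, 0, 0, 0, 0.35]
    - [0, 0, 0, 0, 0.2]
    - [0, 0, 0, 0, 0.0]
    - [0, 0, 0, 0, 0.0]
    - [0, 0, 0, 0, 0.0]
  squeeze: 40

```text
time_s: 19.45
eef_pos: [578.6, -104.2, 162.5]
ee_rot: [-0.0, 0.707, -0.0, -0.707]
force: [-0.9, 0.6, 4.3]
grip_width: 0.312
```

```bash
python3 go.py; python3 look.py m 270 150 350 260 290 150 350 220
```

```text
t 19.45 TCP [ 578.6 -104.2  162.5] yaw -90.01 xax [ 0. -0. -1.] F [-0.9  0.6  4.3] g 0.312 q [-0.38  0.51  1.4  -0.    1.24  1.19]
side scale 4.94
top scale 6.58
```

View pics/c_m.png

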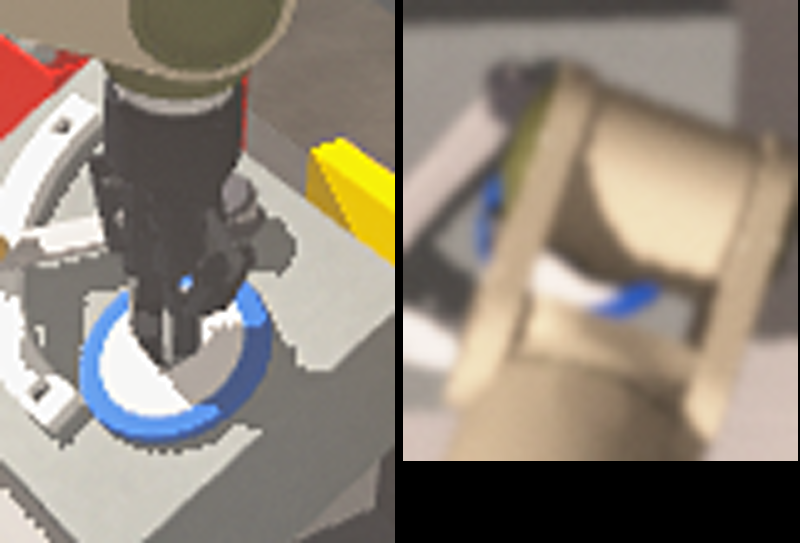

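Emit:
arm_command:
  plan:
    - [-0.0026, 0, 0.0015, 0, 0]
    - [-0.0043, 0, 0.0025, 0, 0]
    - [-0.0043, 0, 0.0025, 0, 0]
    - [-0.0043, 0, 0.0025, 0, 0]
    - [-0.0043, 0, 0.0025, 0, 0]
    - [-0.0043, 0, 0.0025, 0, 0]

```text
time_s: 20.3
eef_pos: [564.1, -104.1, 186.5]
ee_rot: [0.0, -0.707, 0.0, 0.707]
force: [0.4, 0.6, -1.6]
grip_width: 0.313
```

```bash
python3 go.py; python3 look.py n 270 150 350 260 290 150 350 220
```

```text
t 20.3 TCP [ 564.1 -104.1  186.5] yaw -90.01 xax [-0.001  0.    -1.   ] F [ 0.4  0.6 -1.6] g 0.313 q [-0.39  0.46  1.41 -0.    1.27  1.18]
side scale 4.94
top scale 6.58
```

View pics/c_n.png

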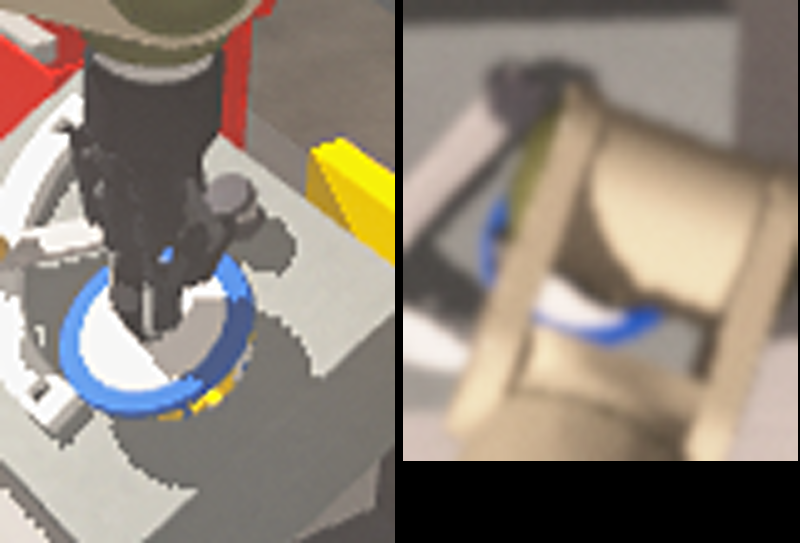

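Emit:
arm_command:
  plan:
    - [-0.015, 0, 0, 0, 0]
    - [-0.028, 0, 0, 0, 0]
    - [-0.03, 0, 0, 0, 0]
    - [-0.03, 0, 0, 0, 0]
    - [-0.012, 0, 0, 0, 0]

```text
time_s: 21.02
eef_pos: [564.8, -104.2, 303.6]
ee_rot: [0.0, 0.708, -0.0, -0.706]
force: [0.1, -0.0, -2.7]
grip_width: 0.307
```

Emit:
arm_command:
  plan:
    - [0, -0.015, 0.005, 0, 0]
    - [0, -0.03, 0.0105, 0, 0]
    - [0, -0.038, 0.0132, 0, 0]
    - [0, -0.038, 0.0132, 0, 0]
    - [0, -0.038, 0.0132, 0, 0]
    - [0, -0.038, 0.0132, 0, 0]
    - [0, -0.038, 0.0132, 0, 0]
    - [0, -0.038, 0.0132, 0, 0]
    - [0, -0.038, 0.0132, 0, 0]
    - [0, -0.038, 0.0132, 0, 0]
    - [0, -0.038, 0.0132, 0, 0]
    - [0, -0.038, 0.0132, 0, 0]

```text
time_s: 22.52
eef_pos: [415.2, 322.4, 300.0]
ee_rot: [-0.0, -0.706, 0.0, 0.708]
force: [-0.5, -0.0, -2.4]
grip_width: 0.31
```

```bash
python3 go.py 406.5 351 140 -90
```

```text
t 22.52 TCP [415.2 322.4 300. ] yaw -89.98 xax [-0.002 -0.001 -1.   ] F [-0.5 -0.  -2.4] g 0.31 q [0.44 0.28 1.37 0.   1.5  2.01]
shift m [ 0.16   -0.0287  0.0084]
turn 0.0003
```

Emit:
arm_command:
  plan:
    - [0.01, -0.016, 0.0044, 0, 0]
    - [0.03, -0.012, 0.004, 0, 0]
    - [0.04, 0, 0, 0, 0]
    - [0.04, 0, 0, 0, 0]
    - [0.03, 0, 0, 0, 0]
    - [0.01, 0, 0, 0, 0]
    - [0, 0, 0, 0, 0]

```text
time_s: 23.4
eef_pos: [408.5, 348.7, 141.1]
ee_rot: [-0.0, -0.707, 0.0, 0.707]
force: [-0.1, 0.1, -1.4]
grip_width: 0.31
```

```bash
python3 go.py 406.5 351 140 -90;  python3 look.py o 150 110 270 250 160 170 260 270
```

```text
t 23.4 TCP [408.5 348.7 141.1] yaw -90.02 xax [-0.001 -0.    -1.   ] F [-0.1  0.1 -1.4] g 0.31 q [ 0.49  0.43  1.58 -0.    1.13  2.06]
shift m [ 0.0011 -0.0023  0.002 ]
turn -0.0004
side scale 3.29
top scale 3.95
```

View pics/c_o.png

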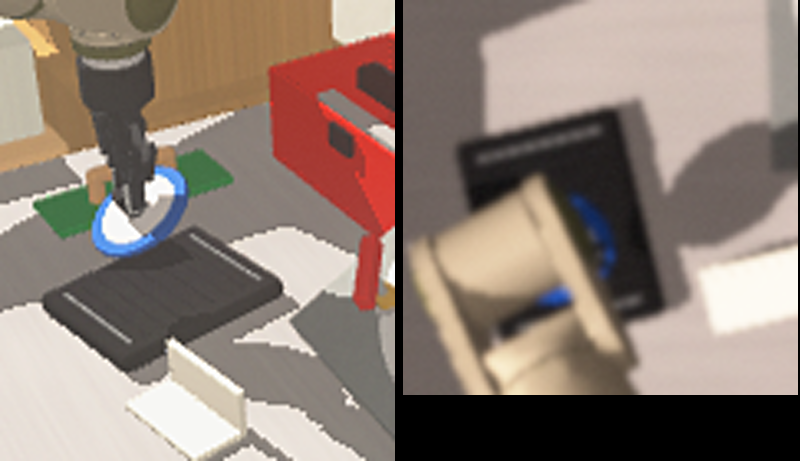

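Emit:
arm_command:
  plan:
    - [0.02, -0.0023, 0.002, 0, 0]
    - [0.02, 0, 0, 0, 0]
    - [0.015, 0, 0, 0, 0]
    - [0.006, 0, 0, 0, 0]
    - [0, 0, 0, 0, 0]
  squeeze: 25

```text
time_s: 24.12
eef_pos: [406.9, 351.3, 80.5]
ee_rot: [-0.0, 0.707, -0.0, -0.707]
force: [0.4, -0.1, -2.7]
grip_width: 0.309
```

Emit:
arm_command:
  plan:
    - [0.002, 0, 0, 0, 0]
    - [0.002, 0, 0, 0, 0]
    - [0, 0, 0, 0, 0]

```text
time_s: 24.5
eef_pos: [406.7, 351.2, 76.3]
ee_rot: [-0.0, 0.707, -0.0, -0.707]
force: [-0.3, -0.4, -1.5]
grip_width: 0.311
```

```bash
python3 go.py 406.5 351 70 -90;  python3 look.py p 160 140 250 240 160 170 260 270
```

```text
t 24.5 TCP [406.7 351.2  76.3] yaw -90.01 xax [ 0.  0. -1.] F [-0.3 -0.4 -1.5] g 0.311 q [ 0.49  0.51  1.64 -0.    0.98  2.07]
shift m [0.0063 0.0002 0.0002]
turn -0.0002
side scale 4.39
top scale 3.95
```

View pics/c_p.png

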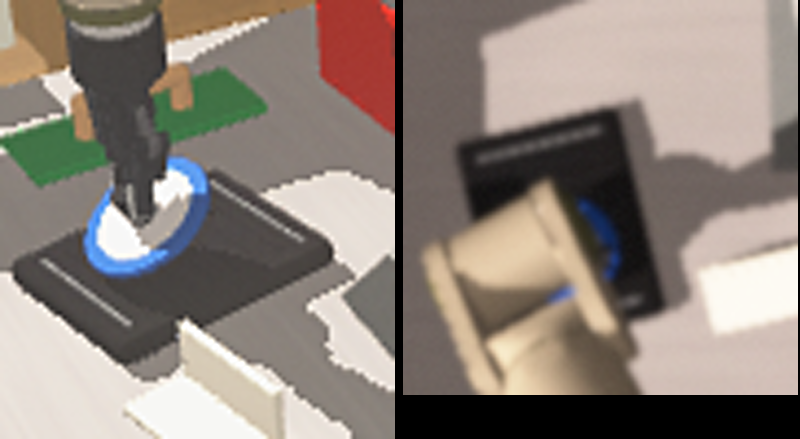

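Emit:
arm_command:
  plan:
    - [0.002, 0, 0, 0, 0]
    - [0.002, 0, 0, 0, 0]
    - [0.0015, 0, 0, 0, 0]
    - [0, 0, 0, 0, 0]
  squeeze: 20

```text
time_s: 25.1
eef_pos: [406.7, 351.2, 70.8]
ee_rot: [-0.0, 0.707, -0.0, -0.707]
force: [-0.7, 0.7, -0.4]
grip_width: 0.309
```

Emit:
arm_command:
  plan:
    - [0.0015, 0, 0, 0, 0]
    - [0, 0, 0, 0, 0]

```text
time_s: 25.35
eef_pos: [407.2, 351.4, 70.2]
ee_rot: [-0.0, 0.708, 0.0, -0.707]
force: [0.2, -1.8, 6.3]
grip_width: 0.31
```

Emit:
arm_command:
  plan:
    - [0.0015, 0, 0, 0, 0]
    - [0, 0, 0, 0, 0]

```text
time_s: 25.6
eef_pos: [407.9, 351.5, 69.7]
ee_rot: [-0.0, 0.708, 0.0, -0.706]
force: [-0.6, -3.2, 16.4]
grip_width: 0.311
```

Emit:
arm_command:
  plan:
    - [0.0003, 0, -0.0025, 0, 0]
    - [0.0003, 0, -0.0025, 0, 0]
    - [0, 0, 0, 0, 0]

```text
time_s: 25.98
eef_pos: [412.3, 351.6, 68.3]
ee_rot: [-0.001, 0.708, 0.0, -0.707]
force: [-0.3, -0.5, 8.6]
grip_width: 0.31
```

```bash
python3 go.py;  python3 look.py q 160 140 250 240 160 170 260 270
```

```text
t 25.98 TCP [412.3 351.6  68.3] yaw -90.02 xax [ 0.002  0.001 -1.   ] F [-0.3 -0.5  8.6] g 0.31 q [0.49 0.53 1.64 0.   0.97 2.06]
side scale 4.39
top scale 3.95
```

View pics/c_q.png

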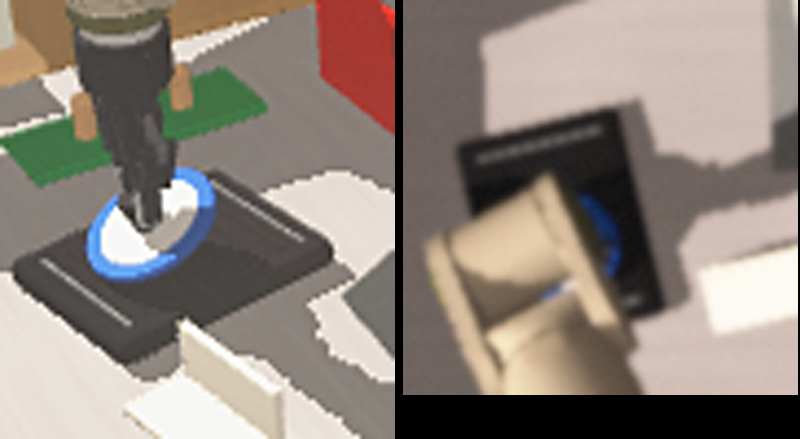

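Emit:
arm_command:
  plan:
    - [0.001, 0, -0.0024, 0, 0]
    - [0.001, 0, -0.0024, 0, 0]
    - [0.0012, 0, -0.0023, 0, 0]
    - [0.0012, 0, -0.0023, 0, 0]

```text
time_s: 26.58
eef_pos: [421.6, 351.6, 63.8]
ee_rot: [-0.001, 0.708, 0.0, -0.707]
force: [-0.8, 0.8, 7.3]
grip_width: 0.314
```

Emit:
arm_command:
  plan:
    - [0.0013, 0, -0.0022, 0, 0]
    - [0.0014, 0, -0.0022, 0, 0]
    - [0, 0, 0, 0, 0]

```text
time_s: 26.95
eef_pos: [426.1, 351.6, 61.0]
ee_rot: [-0.001, 0.708, 0.0, -0.707]
force: [-0.3, -0.4, 6.7]
grip_width: 0.31
```

```bash
python3 go.py;  python3 look.py r 160 140 250 240 160 170 260 270
```

```text
t 26.95 TCP [426.1 351.6  61. ] yaw -90.03 xax [ 0.001  0.001 -1.   ] F [-0.3 -0.4  6.7] g 0.31 q [0.48 0.56 1.61 0.   0.97 2.05]
side scale 4.39
top scale 3.95
```

View pics/c_r.png

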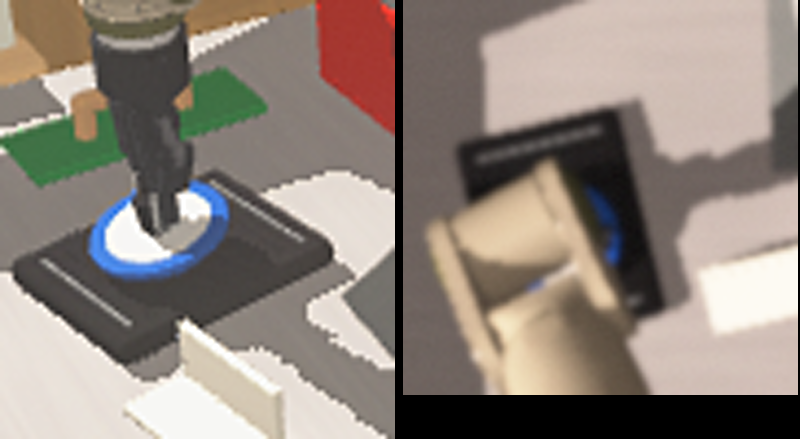

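Following the arc works, and the lid is about 10° from flat. Continuing.

Emit:
arm_command:
  plan:
    - [0.0016, 0, -0.0021, 0, 0]
    - [0.0016, 0, -0.002, 0, 0]
    - [0.0017, 0, -0.0019, 0, 0]
    - [0, 0, 0, 0, 0]

```text
time_s: 27.55
eef_pos: [432.4, 351.6, 56.2]
ee_rot: [-0.001, 0.708, 0.0, -0.706]
force: [0.9, -0.3, 5.9]
grip_width: 0.309
```

Emit:
arm_command:
  plan:
    - [0.0015, 0, -0.0015, 0, 0]
    - [0, 0, 0, 0, 0]

```text
time_s: 27.8
eef_pos: [433.9, 351.6, 54.8]
ee_rot: [-0.001, 0.708, 0.0, -0.706]
force: [1.0, 0.2, 5.4]
grip_width: 0.313
```

```bash
python3 go.py;  python3 look.py s 160 140 250 240 160 170 260 270
```

```text
t 27.8 TCP [433.9 351.6  54.8] yaw -90.02 xax [ 0.002  0.001 -1.   ] F [1.  0.2 5.4] g 0.313 q [0.47 0.58 1.6  0.   0.96 2.04]
side scale 4.39
top scale 3.95
```

View pics/c_s.png

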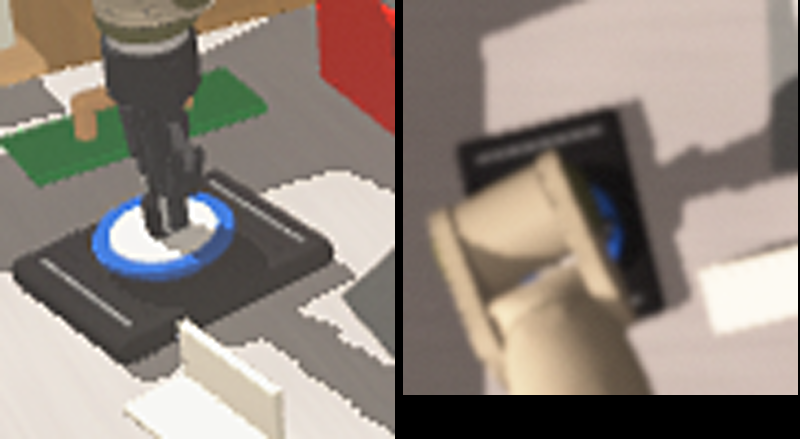

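Emit:
arm_command:
  plan:
    - [0.0012, 0, -0.001, 0, 0]
    - [0, 0, 0, 0, 0]

```text
time_s: 28.15
eef_pos: [435.1, 351.6, 53.7]
ee_rot: [-0.001, 0.708, 0.0, -0.706]
force: [1.8, -0.5, 7.1]
grip_width: 0.318
```

Emit:
arm_command:
  plan:
    - [0.001, 0, -0.0005, 0, 0]
    - [0, 0, 0, 0, 0]

```text
time_s: 28.4
eef_pos: [435.8, 351.7, 53.0]
ee_rot: [-0.001, 0.708, 0.0, -0.706]
force: [2.8, -1.9, 8.0]
grip_width: 0.311
```

Emit:
arm_command:
  plan:
    - [0.001, 0, 0, 0, 0]
    - [0, 0, 0, 0, 0]

```text
time_s: 28.65
eef_pos: [436.4, 351.7, 52.3]
ee_rot: [-0.001, 0.709, 0.001, -0.705]
force: [4.0, -0.4, 9.2]
grip_width: 0.312
```

```bash
python3 go.py;  python3 look.py t 160 140 250 240 160 170 260 270
cat > lid.py <<'E'
from h import *
import sys
tag,x,y=sys.argv[1],float(sys.argv[2]),float(sys.argv[3])
t=np.linspace(0,2*np.pi,80)
outs=[]
for n,b,s in(('side',(170,170,230,215),9),('top',(170,195,230,260),9)):
    im=cv2.imread(f'pics/{n}_{tag}.png');c=cv2.resize(im[b[1]:b[3],b[0]:b[2]],None,fx=s,fy=s,interpolation=cv2.INTER_CUBIC)
    for z,col in((46,(0,255,255)),(38,(0,255,0))):
        q=((proj(n,np.c_[x+60*np.cos(t),y+60*np.sin(t),t*0+z])+.5-b[:2])*s).astype(np.int32)
        cv2.polylines(c,[q.reshape(-1,1,2)],True,col,1)
    cv2.imwrite(f'pics/lid_{n}_{tag}.png',c)
E
python3 lid.py t 434 351.5
```

```text
t 28.65 TCP [436.4 351.7  52.3] yaw -90.02 xax [ 0.005  0.002 -1.   ] F [ 4.  -0.4  9.2] g 0.312 q [ 0.47  0.59  1.59 -0.    0.96  2.04]
side scale 4.39
top scale 3.95
```

View pics/lid_side_t.png

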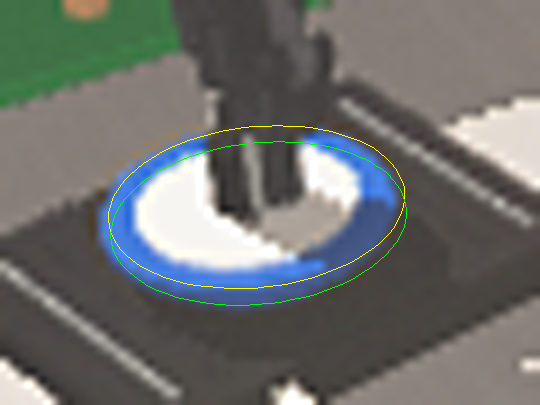

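Emit:
arm_command:
  plan:
    - [-0.0008, 0, 0, 0, 0]
    - [0, 0, 0, 0, 0.36]
    - [0, 0, 0, 0, 0.4]
    - [0, 0, 0, 0, 0.5]
    - [0, 0, 0, 0, 0.6]
    - [0, 0, 0, 0, 0.6]

```text
time_s: 29.5
eef_pos: [434.4, 351.2, 51.2]
ee_rot: [0.0, -0.707, 0.0, 0.707]
force: [0.1, 0.5, 0.1]
grip_width: 0.603
```

```bash
python3 go.py;  python3 look.py u 160 140 250 240 160 170 260 270; python3 lid.py u 434 351.5
```

```text
t 29.5 TCP [434.4 351.2  51.2] yaw -90.01 xax [-0. -0. -1.] F [0.1 0.5 0.1] g 0.603 q [ 0.47  0.59  1.59 -0.    0.96  2.04]
side scale 4.39
top scale 3.95
```

View pics/lid_side_u.png

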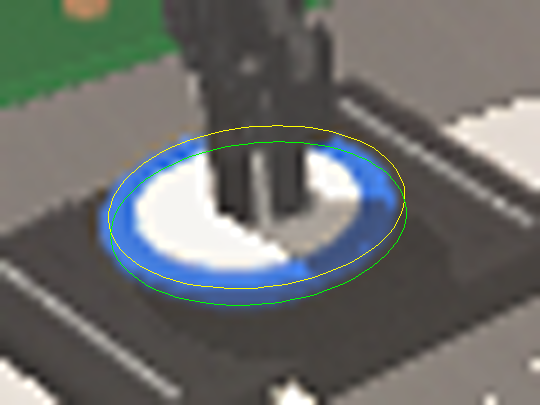

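Emit:
arm_command:
  plan:
    - [-0.01, 0, 0, 0, 0.6]
    - [-0.03, 0, 0, 0, 0.6]
    - [-0.04, 0, 0, 0, 0.6]
    - [-0.04, 0, 0, 0, 0.6]
    - [-0.04, 0, 0, 0, 0.6]
    - [-0.03, 0.02, 0.03, 0, 0.6]
    - [0, 0.03, 0.04, 0, 0.6]
    - [0, 0.03, 0.04, 0, 0.6]
    - [0, 0.03, 0.03, 0, 0.6]
    - [0, 0.03, 0.01, 0, 0.6]

```text
time_s: 30.85
eef_pos: [283.0, 210.5, 242.0]
ee_rot: [0.0, 0.708, 0.001, -0.707]
force: [1.1, 0.1, -0.4]
grip_width: 0.597
```

```bash
python3 go.py;  python3 look.py v 150 120 350 280 160 130 350 270; python3 lid.py v 433 352; python3 teefit.py v | grep now
python3 - <<'E'
import cv2,numpy as np,sys
sys.path.insert(0,'.')
from h import *
print('pad centre',ray('top',(199.86,226.93),24).round(1))
for n in('top','side'):
    im=cv2.imread(f'pics/{n}_v.png')
    b=(170,195,230,260) if n=='top' else (170,170,230,215)
    m=cv2.inRange(cv2.cvtColor(im,cv2.COLOR_BGR2HSV),(100,110,60),(125,255,255))[b[1]:b[3],b[0]:b[2]]
    cs=max(cv2.findContours(m,cv2.RETR_EXTERNAL,cv2.CHAIN_APPROX_NONE)[0],key=len)
    (cx,cy),ax,an=cv2.fitEllipse(cs);print(n,cx+b[0],cy+b[1],ax,an,'->',ray(n,(cx+b[0],cy+b[1]),44).round(1))
    q=proj(n,np.c_[433+60*np.cos(np.linspace(0,6.28,60)),352+60*np.sin(np.linspace(0,6.28,60)),np.full(60,46)]).astype(np.float32)
    print('flat model',cv2.fitEllipse(q))
E
```

```text
t 30.85 TCP [283.  210.5 242. ] yaw -89.94 xax [ 0.001  0.    -1.   ] F [ 1.1  0.1 -0.4] g 0.597 q [ 0.3  -0.09  1.93  0.    1.31  1.87]
side scale 1.98
top scale 2.08
now side th 0.73 pull 1.0 e 42.8
now top th 0.72 pull 9.0 e 26.9
now both 0.72 3.0
pad centre [436.8 351.4  24. ]
top 199.14641571044922 229.06060409545898 (31.487459182739258, 32.18977737426758) 18.144508361816406 -> [428.2 351.5  44. ]
flat model ((198.95594787597656, 227.8877716064453), (30.34487533569336, 30.677244186401367), 36.60773849487305)
side 197.08489799499512 193.2287998199463 (17.71116828918457, 30.10443115234375) 83.68204498291016 -> [429.3 350.2  44. ]
flat model ((197.72938537597656, 192.53634643554688), (17.846893310546875, 33.075557708740234), 83.83882141113281)
```

View pics/c_v.png

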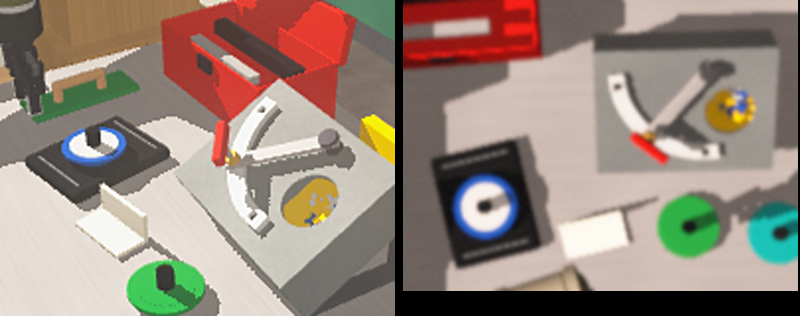

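View pics/lid_side_v.png

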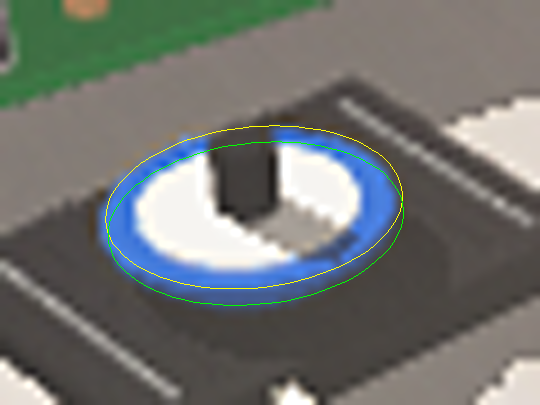

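View pics/lid_top_v.png

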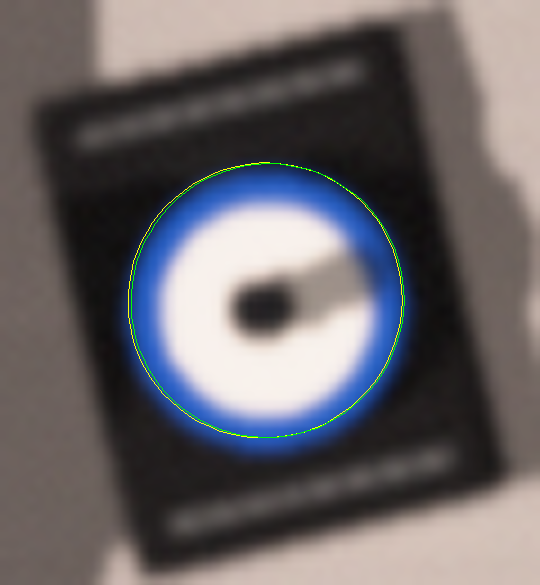

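Run:
```python
from teefit import *
im=cv2.imread('pics/side_v.png');i0=cv2.imread('pics/side0.png')
outs=[]
def draw(im,b,s,th,pl,thick=1):
    c=cv2.resize(im[b[1]:b[3],b[0]:b[2]],None,fx=s,fy=s,interpolation=cv2.INTER_NEAREST)
    q=((proj('side',corners(th,pl))+.5-[b[0],b[1]])*s).round().astype(int)
    for a,e in((0,1),(2,3),(4,5),(6,7),(0,2),(1,3),(4,6),(5,7),(0,4),(1,5),(2,6),(3,7)): cv2.line(c,tuple(map(int,q[a])),tuple(map(int,q[e])),(0,255,0),1)
    return c
for th,pl in((.70,0),(.71,0),(.71,5)): outs.append(draw(im,(250,178,272,210),12,th,pl))
h=outs[0].shape[0]
o=np.hstack(outs); cv2.imwrite('pics/teecmp.png',o); cv2.imwrite('pics/tee0cmp.png',draw(i0,(256,205,286,237),12,0,0)); print(o.shape)
```

```text
(384, 792, 3)
```

View pics/teecmp.png

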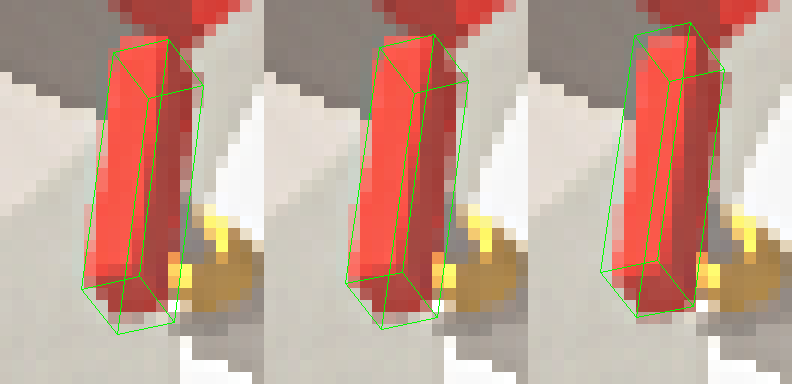

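View pics/tee0cmp.png

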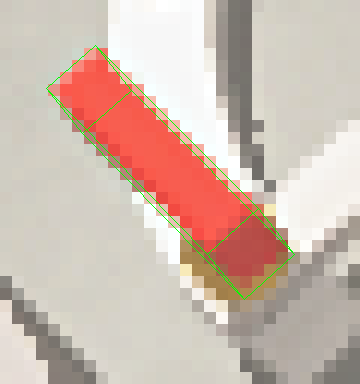

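Run:
```python
from rig import ctrl
print(ctrl.finish_job())
```

```text
the job is handed in; nothing more can be done
None
```

I handed the job in at about 31 s, with the hopper open and the blue lid lying on the knee pad. `finish_job` reported no verdict.

**What I did**
- **Plunger and keeper:** I gripped the red tee, pulled it about 16 mm along n and swung the keeper to just short of the next hole. Then I let go and pushed the tee with shut fingers until the keeper stopped hard, at about 20 N.
- **Lid:** I lifted it along n by its knob. I lowered it until its plug edge touched the pad and rolled it flat in the grip. The press peaked at about 16 N, and then I let go.

**Last checks**
- **Keeper and plunger:** The keeper reads about 0.71–0.73 rad against the nominal 0.698. The hole's play allows about 0.71, so the higher value is probably fit error. The side view fits the pin home to about 1 mm, the same as the starting picture. An automatic fit to the blurrier top view disagreed, giving 9 mm of pull. That fit also read 4 mm at the start, when the pin was home, so I went by the side view and the hard stop.
- **Lid:** It is flat and knob up as far as both cameras show. It sits about 4–8 mm off the pad's centre, towards the robot.
- **Everything else:** In the last pictures the arm was clear of everything, and I saw nothing else moved or touched. I did not measure the other objects.

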